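# Set up the extra tier and stand the packed bento cases on it rice end down

## Robot

A 6-joint arm with a two-finger parallel gripper is mounted at the origin on the work surface. World frame = base frame: x ahead of the robot, y to its left, z up, the work surface at z = 0. Lengths are in m, angles in rad, forces in N, time in s.
With the tool pointing down it reaches from about 0.325 to 0.85 m from the base axis. Payload 15.5 kg.
Tool frame: the origin (TCP) lies on the centre line of the jaws, within the pads' length; the fingertips stand env.tip_extent ahead of it and the grasp point (between the pads) lies 6 mm ahead of it (env.tip_extent is the distance from the TCP to the fingertips, in m); z points along the fingers, y is the direction in which the jaws open and shut (so a half turn about z gives the same grasp; the last joint's range is limited). The gripper opens to 91 mm and grips with 3 to 60 N. Pads are 32 mm wide; open, the fingers measure 118 mm over their backs; the gripper's body (76 mm by 178 mm) begins 60 mm behind the grasp point.
Start: joints at [-1.208, 0.494, 1.345, -0, 1.302, -0.096], TCP at [0.276, -0.561, 0.239] pointing down, gripper open.
Joint ranges: [-2.91, 2.91], [-0.82, 2.16], [0.22, 2.67], [-1.22, 4.37], [0.12, 2.79], [-3.08, 3.08]. Speed limits (rad/s): [1.89, 1.89, 2.57, 3.01, 3.01, 3.01].

## Interface

Orientations are given as a unit quaternion [x, y, z, w].
In Python, from plant import env, eyes, hand_in gives the robot as it stands.
- The arm moves only by the shell command python3 -m handwheel 'ROWS' [FORCE]. ROWS is JSON, a list of rows, each an object of numbers: "claw": the closure, from 0 (fully open) to 1 (shut); "x", "y", "z": the shift along the tool's x, y, z normalised to -1 to 1, where 1 is 0.04 m; "wx", "wy", "wz": the turn, a rotation vector about the tool's x, y, z normalised to -1 to 1, where 1 is 4 degrees. A call has 1 to 10 rows; each row shifts and turns the commanded pose from where the row before left it, along the tool's axes as they then stand; what a row does not reach is not made up. A row lasts 1/12 s, in which the tool goes at most 41.7 mm and 7.16 degrees, less where a joint would pass 70% of its speed; a pose out of reach is approached as far as the arm can. A call with a number of a shift or a turn outside -1 to 1 is refused whole. A call with a gripper value outside its range is refused whole. The fingers move at their own pace and stop on an object; FORCE is the grip in N (left out, the last holds). Time passes only in rows, so rows that do not move let the fingers close. It gives the time, the measured TCP pose, the force and the opening at its end, in the units of the state.
- env.state(): the state, without advancing time (a new reading comes with each control period).
- eyes.camera(name): name is "side" or "top"; returns a dict with "color" (420x560x3 uint8, red, green, blue), "vfov" (degrees; the focal length in pixels is half the picture's height over the tangent of half this angle, whatever the lens; pixels are square), "cx", "cy" (the principal point, pixels), "k1" (the pictures are not rectified: a ray, as slopes to the right and down, at radius r is drawn at 1 + k1 r^2 times it, then the intrinsics apply), "view" (4x4, takes a point from world to camera coordinates). Camera axes: x right, y up, looking along -z (the intrinsics and any distortion apply to the point x, -y, -z); pixel columns grow to the right and rows downward; lengths in m; the calibration is good to about 2 mm. A picture is of the moment at which its call begins. There is no depth.
- hand_in(): hands the job in, once; it reports no verdict.
The state is a dict: "t": time; "joints": joint angles; "qvel": joint speeds; "tau": joint torques, N m; "ee_pos": TCP position; "ee_rot": TCP orientation; "contact_force": force on the tool from outside, world axes, zero at the start; "moment": the same for the moment, N m; "grip_width": finger opening in m.
Only numpy, scipy, OpenCV 4.12 (cv2) and the standard library are available. Lean on these libraries where they do the work, as an engineer would, in place of code of your own. Each camera call takes 0.05 s, during which the arm holds its last target. There are 200 camera calls.

## Task

Swing the stand's folding prop leg out until it hits its stop, then set the bamboo tier tray squarely and level on the stand. Stand every packed bento case upright in the tray with its heavy rice end down - the cases look alike, so lift each one to feel which end is heavy - and leave the teacup and the bottle beside them where they are.

Things in the scene. Friction and masses are not known exactly. Their poses are not given: they have to be found in the camera images.
- stand_top (a point): stand of 10 mm steel bar, fixed, bar tops 90 mm above the worktop. This point: middle of the tray's place, at bar-top height; its x points from the open front to the back rail. Back rail: at x = +60 from y = -90 to +90 mm. Fixed side frame: at y = -90 from x = +60 to -65 mm. Prop leg hinge: x = +46, y = +90 mm
- prop_leg (a joint): angle of the folding prop leg about its upright hinge, rad: 0 folded along the back rail (tip to the stand's -y), growing clockwise seen from above, 1.571 at its stop (tip to the stand's -x, parallel to the fixed side frame). Starts ajar, 0.5 to 0.85. Light friction (0.06 N m) holds it; no spring
- prop_leg_hinge (a point): top of the leg's upright hinge bar, 90 mm above the worktop
- prop_leg_tip (a point): top of the leg's free end, 120 mm from the hinge, 90 mm above the worktop. The leg is an open frame of 10 mm bar: a level top bar from hinge to tip with its top at 90 mm, an upright at each end; it can be pushed on its top bar from the back-rail side
- tray: bamboo tier tray, 150 (x) by 220 (y) mm, 0.45 kg, origin under its centre. Floor 10 mm thick, edge lips 6 mm thick, 20 mm high; a lifting rail across the middle, 12 mm thick (y), 136 mm long (x), 52 mm high, parts it into two bays of 98 (y) by 138 mm (x). Goes on the stand with its x along the stand's x (either way round)
- tray_rail (a point): top of the tray's lifting rail at its middle, 52 mm above the tray's underside
- case1: closed bento case, 150 x 50 x 40 mm, 0.25 to 0.45 kg, flat sides. Origin at its geometric centre, x along the length, y the 50 mm width, z the 40 mm thickness (up at the start). Packed rice puts its balance point 35 to 45 mm from the centre, towards +x in some cases, -x in others; nothing outside shows which (the rules call the middle of the rice end caseN_c0). Lifted by the middle in a light grip (5 N) the heavy end dips. None if absent
- case2: closed bento case, 150 x 50 x 40 mm, 0.25 to 0.45 kg, flat sides. Origin at its geometric centre, x along the length, y the 50 mm width, z the 40 mm thickness (up at the start). Packed rice puts its balance point 35 to 45 mm from the centre, towards +x in some cases, -x in others; nothing outside shows which (the rules call the middle of the rice end caseN_c0). Lifted by the middle in a light grip (5 N) the heavy end dips. None if absent
- case3: closed bento case, 150 x 50 x 40 mm, 0.25 to 0.45 kg, flat sides. Origin at its geometric centre, x along the length, y the 50 mm width, z the 40 mm thickness (up at the start). Packed rice puts its balance point 35 to 45 mm from the centre, towards +x in some cases, -x in others; nothing outside shows which (the rules call the middle of the rice end caseN_c0). Lifted by the middle in a light grip (5 N) the heavy end dips. None if absent
- case4: closed bento case, 150 x 50 x 40 mm, 0.25 to 0.45 kg, flat sides. Origin at its geometric centre, x along the length, y the 50 mm width, z the 40 mm thickness (up at the start). Packed rice puts its balance point 35 to 45 mm from the centre, towards +x in some cases, -x in others; nothing outside shows which (the rules call the middle of the rice end caseN_c0). Lifted by the middle in a light grip (5 N) the heavy end dips. None if absent
- teacup: bystander: white teacup, 72 mm across, 65 mm high; origin under its centre
- soy: bystander: amber bottle, 56 mm across, 140 mm high; origin under its centre
There are look-alikes about, which are no part of the job. What is shaped like the part that bears stand_top but purple is not meant.

How it is judged:
By the outcome, as a careful person would: the job done as asked, in the order asked, and still so for the second after the job is handed in, with the robot touching nothing.
Of case1, case2, case3, case4 only 2 to 3 are there at a start; the rules pass over those that are not, and their reading is None.
At some moment in a run one of case1, case2, case3, case4 may be knocked a few centimetres aside while the robot is not near it.
Once in a run the grip may slacken for a moment while it holds something.
It also fails if it takes over 210 s, if anything falls off the work surface, if the arm or the gripper's body presses on something with over 40 N, if the wrist force passes 120 N, or if a joint passes its speed limit or range.

## Working session

There is one attempt and no reset: what is moved stays moved. The work goes in short steps, Python scripts to look and compute and a shell command to move; the robot and the scene stay as the last step left them, time stands still between calls to the robot, and variables do not carry over. Pictures are saved under pics/ and viewed, about 12 in all and at most 16, crops included, and the job is handed in when it is done.

```bash
ls; mkdir -p pics; cat > h.py <<'E'
import numpy as np, cv2
from plant import env, eyes
from scipy.spatial.transform import Rotation as R
def shot(n,fn=None):
    c=eyes.camera(n); 
    if fn: cv2.imwrite('pics/'+fn,c['color'][:,:,::-1])
    return c
def K(c):
    h,w=c['color'].shape[:2]; f=h/2/np.tan(np.radians(c['vfov'])/2)
    return f
def proj(c,p):
    p=np.atleast_2d(p); q=(c['view']@np.c_[p,np.ones(len(p))].T).T
    u=q[:,0]/-q[:,2]; v=-q[:,1]/-q[:,2]; s=1+c['k1']*(u*u+v*v); f=K(c)
    return np.c_[c['cx']+f*u*s,c['cy']+f*v*s]
def unproj(c,px,z):
    px=np.atleast_2d(np.array(px,float)); f=K(c)
    d=np.c_[px[:,0]-c['cx'],px[:,1]-c['cy']]/f; s=d.copy()
    for _ in range(30): s=d/(1+c['k1']*(s**2).sum(1,keepdims=True))
    V=np.linalg.inv(c['view']); r=(V[:3,:3]@np.c_[s[:,0],-s[:,1],-np.ones(len(s))].T).T
    o=V[:3,3]; return o+r*((z-o[2])/r[:,2])[:,None]
E
python3 - <<'E'
from h import *
for n in('top','side'):
    c=shot(n,n+'0.png'); print(n,c['vfov'],c['cx'],c['cy'],c['k1'],np.linalg.inv(c['view'])[:3].round(3).tolist())
print(env.state(),env.tip_extent)
E
```

```text
pics
top 49.72264736079833 280.6159453629977 211.7964195368364 -0.14120100648204956 [[0.005, 0.992, -0.126, 0.28], [-1.0, 0.008, 0.023, 0.023], [0.024, 0.125, 0.992, 1.413]]
side 57.315683945098364 280.6064666874869 217.2235998947158 -0.061806142763561 [[-0.996, 0.047, -0.071, 0.41], [-0.084, -0.69, 0.719, 0.711], [-0.015, 0.723, 0.691, 0.761]]
{'t': 0.1, 'joints': array([-1.20849745e+00,  4.94124398e-01,  1.34609833e+00,  3.06370817e-05,
        1.30249675e+00, -9.54810751e-02]), 'qvel': array([-0.00064229, -0.00262186, -0.00257975,  0.00054927, -0.00023661,
       -0.00235106]), 'tau': array([ 2.53936501e-03, -8.80241776e+01, -3.82546592e+01,  7.10259005e-02,
        4.83126158e-02, -3.42171484e-05]), 'ee_pos': array([ 0.27612837, -0.56032669,  0.23838591]), 'ee_rot': array([ 9.73919624e-01,  2.26892593e-01, -6.03043376e-05, -5.60369250e-04]), 'contact_force': array([ 0.04098382, -0.21748539, -0.06837207]), 'moment': array([-0.03075423,  0.01617185,  0.00315299]), 'grip_width': 0.09095531211701194} 0.025
```

View pics/top0.png

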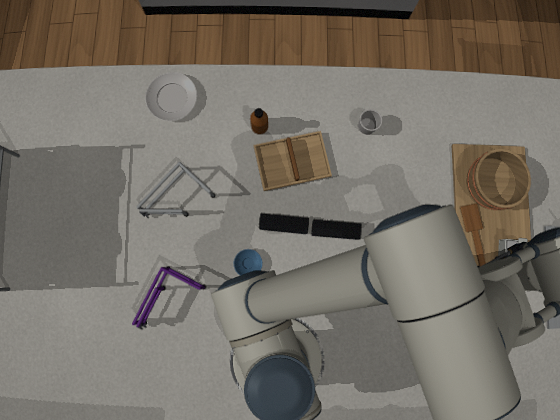

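View pics/side0.png

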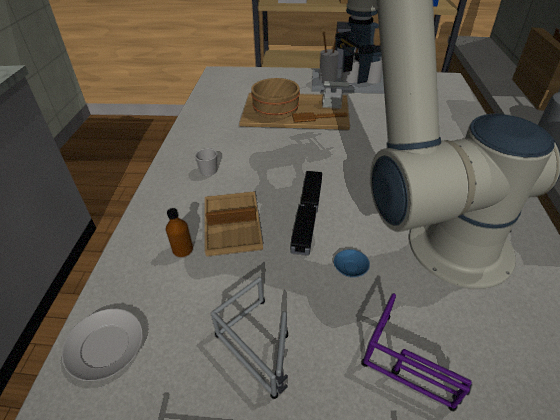

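The top view shows the steel stand: corner (180,161), back-rail/hinge end (140,211), side-frame end (213,195), leg tip (186,213). The tray is at (293,160), with two black cases at (284,223) and (336,229). The bottle is at (260,122) and the cup at (371,122). The purple decoy is at (165,295). A third case could be hidden by the arm.

```bash
python3 - <<'E'
from h import *
c=shot('top'); im=c['color'][:,:,::-1]
cv2.imwrite('pics/z1.png',cv2.resize(im[90:280,125:385],(780,570),interpolation=cv2.INTER_CUBIC))
print(unproj(c,[(180,161),(140,211),(213,195),(186,213)],.09).round(3).tolist())
E
```

```text
[[0.598, 0.294, 0.09], [0.446, 0.409, 0.09], [0.496, 0.192, 0.09], [0.441, 0.271, 0.09]]
```

View pics/z1.png

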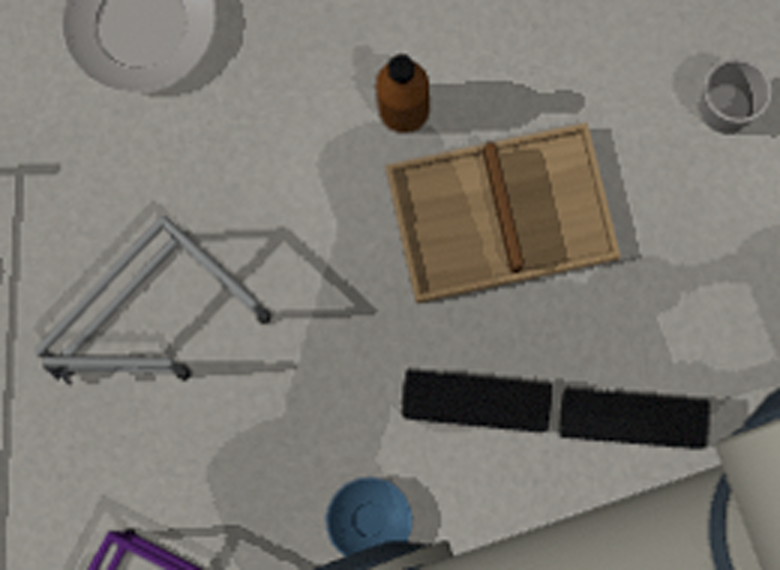

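The crop sharpens the corners of the stand, tray and both cases. Next I'll fit the models and check the overlay in both cameras.

```bash
cat >> h.py <<'E'
from scipy.optimize import least_squares
def T(p,P):
    c,s=np.cos(p[2]),np.sin(p[2]); P=np.array(P,float)
    return np.c_[p[0]+c*P[:,0]-s*P[:,1],p[1]+s*P[:,0]+c*P[:,1],P[:,2]]
def fit(c,P,px,p0):
    r=least_squares(lambda p:(proj(c,T(p,P))-px).ravel(),p0); return r.x,np.abs(r.fun).max()
def poly(im,c,P,col,cl=False):
    cv2.polylines(im,[(proj(c,P)*8).round().astype(int)],cl,col,1,cv2.LINE_AA,3)
def stand(p,a):
    h=np.array([.046,.09]); t=h+.12*np.array([-np.sin(a),-np.cos(a)])
    return T(p,[(-.065,-.09,.09),(.06,-.09,.09),(.06,.09,.09)]),T(p,[(*h,.09),(*t,.09)])
def box(p,l,w,z): return T(p,[(l/2,w/2,z),(l/2,-w/2,z),(-l/2,-w/2,z),(-l/2,w/2,z)])
E
python3 - <<'E'
from h import *
f=lambda L:np.array(L,float)/3+[125,90]-.33
c=shot('top'); s=shot('side')
hin=f([(48,362)])[0]
S,e=fit(c,[(.062,-.092,.09),(-.068,-.09,.09),(.062,.094,.09)],f([(164,218),(261,312),(42,353)]),[.5,.32,.78]);print('stand',S.round(4),e)
a=unproj(c,f([(48,361),(180,367)]),.09);d=a[1]-a[0];print('leg',a.round(3),np.linalg.norm(d))
th=np.arctan2(d[1],d[0])-S[2]; ang=-(th+np.pi/2); ang=(ang+np.pi)%(2*np.pi)-np.pi; print('ang',ang)
TR,e=fit(c,[(.075,.11,.02),(.075,-.11,.02),(-.075,-.11,.02),(-.075,.11,.02)],f([(388,167),(583,125),(619,258),(417,300)]),[.55,0,.2]);print('tray',TR.round(4),e)
print('rail',unproj(c,f([(490,145),(517,270)]),.052).round(4).tolist())
CS=[]
for q in ([(407,369),(552,380),(548,431),(402,418)],[(562,388),(710,398),(707,447),(559,436)]):
    p,e=fit(c,box([0,0,0],.05,.15,.04)[[0,1,2,3]],f(q),[.45,0,0]);CS.append(p);print('case',p.round(4),e)
np.savez('m.npz',S=S,TR=TR,CS=CS,a=ang)
out=[]
for cc in(c,s):
    im=cc['color'][:,:,::-1].copy(); im=cv2.resize(im,None,fx=1,fy=1)
    A,L=stand(S,ang); poly(im,cc,A,(0,0,255)); poly(im,cc,L,(0,255,0))
    poly(im,cc,box(TR,.15,.22,.02),(255,0,0),True)
    for p in CS: poly(im,cc,box(p,.05,.15,.04),(0,255,255),True)
    out.append(im)
o=np.hstack([cv2.resize(out[0][130:260,120:380],(400,200)),cv2.resize(out[1][150:420,140:340],(400,540))[:200]]) if 0 else None
A1=cv2.resize(out[0][130:250,125:365],(480,240)); A2=cv2.resize(out[1][160:410,150:340],(300*190//250*2,600))
cv=np.zeros((600,800,3),np.uint8); w=A2.shape[1]; cv[:, -min(w,400):]=A2[:,:400]; cv[:240,:400]=A1[:,:400]
cv[260:500,:400]=A1[:,-400:]
cv2.imwrite('pics/ov1.png',cv)
E
```

```text
stand [0.4827 0.3078 0.8295] 1.5200633225825868
leg [[0.449 0.407 0.09 ]
 [0.444 0.275 0.09 ]] 0.13211822499639175
ang 0.866261744945513
tray [ 0.6204 -0.0449  0.2288] 1.2682502306413994
rail [[0.6833, -0.0306, 0.052], [0.5517, -0.0585, 0.052]]
case [ 0.4199 -0.019  -0.076 ] 0.41357781713659847
case [ 0.4029 -0.1795 -0.0653] 0.4506999886912695
```

View pics/ov1.png

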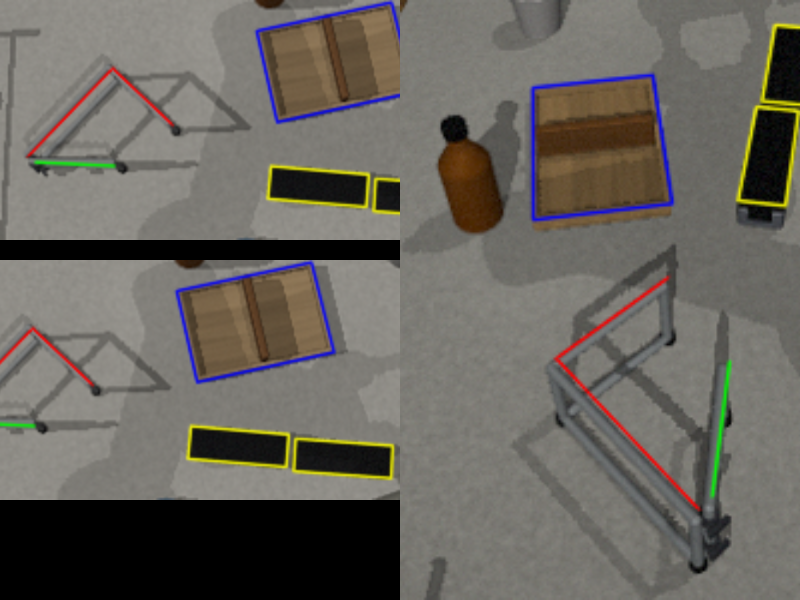

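```bash
python3 - <<'E'
from h import *
f=lambda L:np.array(L,float)/3+[125,90]-.33
g=lambda L:(np.array(L,float)-[400,0])/2.4+[150,160]
c=shot('top'); s=shot('side')
P=[(.06,-.09,.088),(-.065,-.09,.088),(.06,.09,.088)]; hp=[(.046,.09,.088)]
pt=f([(165,222),(260,309),(46,352)]); ps=g([(555,365),(668,283),(697,516)])
r=least_squares(lambda p:np.r_[(proj(c,T(p,P))-pt).ravel(),(proj(s,T(p,P))-ps).ravel()],[.48,.31,.8]); S=r.x
print(S.round(4),r.fun.round(1))
a=unproj(c,f([(48,361),(180,367)]),.09);d=a[1]-a[0]
ang=-(np.arctan2(d[1],d[0])-S[2]+np.pi/2)%(2*np.pi); ang=ang
print('ang',ang)
m=dict(np.load('m.npz')); m['S']=S; m['a']=ang; np.savez('m.npz',**m)
for A in (ang-.35,ang-.1,1.2,1.4,1.571):  # tool points 14mm behind the bar at radius .095
    h=np.array([.046,.09]); u=np.array([-np.sin(A),-np.cos(A)]); n=np.array([np.cos(A),-np.sin(A)]) # n toward back rail
    for off in(.025,0.014): print(round(A,2),off,T(S,[[*(h+.095*u+off*n),.1]]).round(3).tolist())
print('hinge',T(S,hp).round(3),'tip',stand(S,ang)[1].round(3))
E
```

```text
[0.4823 0.3115 0.8281] [ 0.2  0.4 -1.7 -0.6 -2.3  0.6  0.1 -1.2 -0.4 -0.7  0.1 -0.9]
ang 0.8648984192669125
0.51 0.025 [[0.5, 0.324, 0.1]]
0.51 0.014 [[0.49, 0.32, 0.1]]
0.76 0.025 [[0.478, 0.313, 0.1]]
0.76 0.014 [[0.467, 0.312, 0.1]]
1.2 0.025 [[0.436, 0.309, 0.1]]
1.2 0.014 [[0.426, 0.313, 0.1]]
1.4 0.025 [[0.417, 0.313, 0.1]]
1.4 0.014 [[0.407, 0.319, 0.1]]
1.57 0.025 [[0.401, 0.319, 0.1]]
1.57 0.014 [[0.393, 0.327, 0.1]]
hinge [[0.447 0.406 0.088]] tip [[0.447 0.406 0.09 ]
 [0.443 0.286 0.09 ]]
```

```bash

python3 -m handwheel '[{"claw":1,"wz":0.936},{"claw":1,"wz":0.936},{"claw":1,"wz":0.936},{"claw":1,"wz":0.936},{"claw":1,"wz":0.936},{"claw":1,"wz":0.936},{"claw":1,"wz":0.936}]' 20
python3 -m handwheel '[{"claw":1,"x":0.25,"y":-0.95},{"claw":1,"x":0.25,"y":-0.95},{"claw":1,"x":0.25,"y":-0.95},{"claw":1,"x":0.25,"y":-0.95},{"claw":1,"x":0.25,"y":-0.95},{"claw":1,"x":0.25,"y":-0.95},{"claw":1,"x":0.25,"y":-0.95},{"claw":1,"x":0.25,"y":-0.95},{"claw":1,"x":0.25,"y":-0.95},{"claw":1,"x":0.25,"y":-0.95}]'
python3 -m handwheel '[{"claw":1,"x":0.25,"y":-0.95},{"claw":1,"x":0.25,"y":-0.95},{"claw":1,"x":0.25,"y":-0.95},{"claw":1,"x":0.25,"y":-0.95},{"claw":1,"x":0.25,"y":-0.95},{"claw":1,"x":0.25,"y":-0.95},{"claw":1,"x":0.25,"y":-0.95},{"claw":1,"x":0.25,"y":-0.95},{"claw":1,"x":0.25,"y":-0.95},{"claw":1,"x":0.25,"y":-0.95}]'
python3 -c "
from h import *;s=env.state();print(s['joints'].round(2),R.from_quat(s['ee_rot']).as_matrix().round(3).tolist())"
```

```text
[-1.21  0.49  1.35 -0.    1.3  -0.1 ] [[0.897, 0.442, -0.0], [0.442, -0.897, 0.0], [0.0, -0.0, -1.0]]schema error: expected keys claw, x, y, z, wx, wy, wz
schema error: expected keys claw, x, y, z, wx, wy, wz
schema error: expected keys claw, x, y, z, wx, wy, wz
```

```bash

python3 -m handwheel '[{"claw":1,"x":0,"y":0,"z":0,"wx":0,"wy":0,"wz":0.936},{"claw":1,"x":0,"y":0,"z":0,"wx":0,"wy":0,"wz":0.936},{"claw":1,"x":0,"y":0,"z":0,"wx":0,"wy":0,"wz":0.936},{"claw":1,"x":0,"y":0,"z":0,"wx":0,"wy":0,"wz":0.936},{"claw":1,"x":0,"y":0,"z":0,"wx":0,"wy":0,"wz":0.936},{"claw":1,"x":0,"y":0,"z":0,"wx":0,"wy":0,"wz":0.936},{"claw":1,"x":0,"y":0,"z":0,"wx":0,"wy":0,"wz":0.936}]' 20
python3 -m handwheel '[{"claw":1,"x":0.25,"y":-0.95,"z":0,"wx":0,"wy":0,"wz":0},{"claw":1,"x":0.25,"y":-0.95,"z":0,"wx":0,"wy":0,"wz":0},{"claw":1,"x":0.25,"y":-0.95,"z":0,"wx":0,"wy":0,"wz":0},{"claw":1,"x":0.25,"y":-0.95,"z":0,"wx":0,"wy":0,"wz":0},{"claw":1,"x":0.25,"y":-0.95,"z":0,"wx":0,"wy":0,"wz":0},{"claw":1,"x":0.25,"y":-0.95,"z":0,"wx":0,"wy":0,"wz":0},{"claw":1,"x":0.25,"y":-0.95,"z":0,"wx":0,"wy":0,"wz":0},{"claw":1,"x":0.25,"y":-0.95,"z":0,"wx":0,"wy":0,"wz":0},{"claw":1,"x":0.25,"y":-0.95,"z":0,"wx":0,"wy":0,"wz":0},{"claw":1,"x":0.25,"y":-0.95,"z":0,"wx":0,"wy":0,"wz":0}]'
python3 -m handwheel '[{"claw":1,"x":0.25,"y":-0.95,"z":0,"wx":0,"wy":0,"wz":0},{"claw":1,"x":0.25,"y":-0.95,"z":0,"wx":0,"wy":0,"wz":0},{"claw":1,"x":0.25,"y":-0.95,"z":0,"wx":0,"wy":0,"wz":0},{"claw":1,"x":0.25,"y":-0.95,"z":0,"wx":0,"wy":0,"wz":0},{"claw":1,"x":0.25,"y":-0.95,"z":0,"wx":0,"wy":0,"wz":0},{"claw":1,"x":0.25,"y":-0.95,"z":0,"wx":0,"wy":0,"wz":0},{"claw":1,"x":0.25,"y":-0.95,"z":0,"wx":0,"wy":0,"wz":0},{"claw":1,"x":0.25,"y":-0.95,"z":0,"wx":0,"wy":0,"wz":0},{"claw":1,"x":0.25,"y":-0.95,"z":0,"wx":0,"wy":0,"wz":0},{"claw":1,"x":0.25,"y":-0.95,"z":0,"wx":0,"wy":0,"wz":0}]'
python3 -c "
from h import *;s=env.state();print(s['joints'].round(2),R.from_quat(s['ee_rot']).as_matrix().round(3).tolist())"
```

```text
t: 0.93
ee_pos: [0.2762, -0.5606, 0.2389]
ee_rot: [1.0, -0.001, -0.0, -0.0]
contact_force: [1.5, 0.3, 0.8]
grip_width: 0.0475
t: 1.77
ee_pos: [0.3761, -0.1789, 0.2391]
ee_rot: [1.0, -0.0, 0.0, 0.0]
contact_force: [0.9, 0.1, 1.2]
grip_width: 0.0004
t: 2.6
ee_pos: [0.476, 0.2017, 0.239]
ee_rot: [1.0, 0.0, 0.0, -0.0]
contact_force: [1.5, -0.5, -0.9]
grip_width: 0.0007
[ 0.29  0.34  1.61 -0.    1.19  1.86] [[1.0, 0.001, 0.0], [0.001, -1.0, 0.0], [0.0, -0.0, -1.0]]
```

```bash

python3 -m handwheel '[{"claw":1,"x":0.12,"y":-0.9,"z":0,"wx":0,"wy":0,"wz":0},{"claw":1,"x":0.12,"y":-0.9,"z":0,"wx":0,"wy":0,"wz":0},{"claw":1,"x":0.12,"y":-0.9,"z":0,"wx":0,"wy":0,"wz":0},{"claw":1,"x":0,"y":-0.1,"z":0.5,"wx":0,"wy":0,"wz":0},{"claw":1,"x":0,"y":0,"z":0.8,"wx":0,"wy":0,"wz":0},{"claw":1,"x":0,"y":0,"z":0.8,"wx":0,"wy":0,"wz":0},{"claw":1,"x":0,"y":0,"z":0.8,"wx":0,"wy":0,"wz":0},{"claw":1,"x":0,"y":0,"z":0.7,"wx":0,"wy":0,"wz":0},{"claw":1,"x":0,"y":0,"z":0.3,"wx":0,"wy":0,"wz":0},{"claw":1,"x":0,"y":0,"z":0,"wx":0,"wy":0,"wz":0}]' 20
python3 -m handwheel '[{"claw":1,"x":-0.2,"y":0.02,"z":0,"wx":0,"wy":0,"wz":0},{"claw":1,"x":-0.25,"y":0.02,"z":0,"wx":0,"wy":0,"wz":0},{"claw":1,"x":-0.25,"y":0.02,"z":0,"wx":0,"wy":0,"wz":0},{"claw":1,"x":-0.25,"y":0.02,"z":0,"wx":0,"wy":0,"wz":0},{"claw":1,"x":-0.25,"y":0.02,"z":0,"wx":0,"wy":0,"wz":0},{"claw":1,"x":-0.25,"y":0.0,"z":0,"wx":0,"wy":0,"wz":0},{"claw":1,"x":-0.2,"y":-0.05,"z":0,"wx":0,"wy":0,"wz":0},{"claw":1,"x":-0.2,"y":-0.08,"z":0,"wx":0,"wy":0,"wz":0},{"claw":1,"x":-0.15,"y":-0.08,"z":0,"wx":0,"wy":0,"wz":0},{"claw":1,"x":-0.1,"y":-0.05,"z":0,"wx":0,"wy":0,"wz":0}]'

```

```text
t: 3.43
ee_pos: [0.4888, 0.3107, 0.0801]
ee_rot: [1.0, 0.0, -0.002, 0.001]
contact_force: [-0.5, -0.9, -0.1]
grip_width: 0.0004
t: 4.27
ee_pos: [0.4055, 0.3183, 0.083]
ee_rot: [1.0, 0.0, -0.0, -0.0]
contact_force: [0.2, 0.1, -0.5]
grip_width: 0.0007
```

```bash

python3 -m handwheel '[{"claw":1,"x":-0.08,"y":-0.07,"z":0,"wx":0,"wy":0,"wz":0},{"claw":1,"x":-0.08,"y":-0.07,"z":0,"wx":0,"wy":0,"wz":0},{"claw":1,"x":0,"y":0,"z":0,"wx":0,"wy":0,"wz":0}]'
python3 -m handwheel '[{"claw":1,"x":-0.05,"y":-0.05,"z":0,"wx":0,"wy":0,"wz":0},{"claw":1,"x":-0.05,"y":-0.05,"z":0,"wx":0,"wy":0,"wz":0},{"claw":1,"x":0,"y":0,"z":0,"wx":0,"wy":0,"wz":0}]'
```

```text
t: 4.52
ee_pos: [0.4013, 0.3225, 0.083]
ee_rot: [1.0, 0.001, 0.001, 0.001]
contact_force: [16.8, -21.9, -0.2]
grip_width: 0.0004
t: 4.77
ee_pos: [0.4001, 0.3239, 0.0831]
ee_rot: [1.0, 0.002, 0.003, 0.003]
contact_force: [41.9, -57.0, -0.1]
grip_width: 0.0005
```

```bash

python3 -m handwheel '[{"claw":1,"x":0.2,"y":0.2,"z":0,"wx":0,"wy":0,"wz":0},{"claw":1,"x":0.3,"y":0.2,"z":0,"wx":0,"wy":0,"wz":0},{"claw":1,"x":0.1,"y":0,"z":-0.8,"wx":0,"wy":0,"wz":0},{"claw":1,"x":0,"y":0,"z":-1,"wx":0,"wy":0,"wz":0},{"claw":1,"x":0,"y":0,"z":-1,"wx":0,"wy":0,"wz":0},{"claw":1,"x":0,"y":0,"z":-1,"wx":0,"wy":0,"wz":0},{"claw":0.5,"x":0,"y":0,"z":-0.5,"wx":0,"wy":0,"wz":0},{"claw":0.5,"x":0,"y":0,"z":0,"wx":0,"wy":0,"wz":0}]'
python3 - <<'E'
from h import *
c=shot('top');s=shot('side')
cv2.imwrite('pics/t2.png',np.hstack([cv2.resize(c['color'],(400,300),interpolation=cv2.INTER_AREA),cv2.resize(s['color'],(400,300),interpolation=cv2.INTER_AREA)])[:,:,::-1])
E
```

```text
t: 5.43
ee_pos: [0.4217, 0.3126, 0.2597]
ee_rot: [1.0, 0.0, 0.003, -0.002]
contact_force: [0.8, -0.2, 0.4]
grip_width: 0.0109
```

View pics/t2.png

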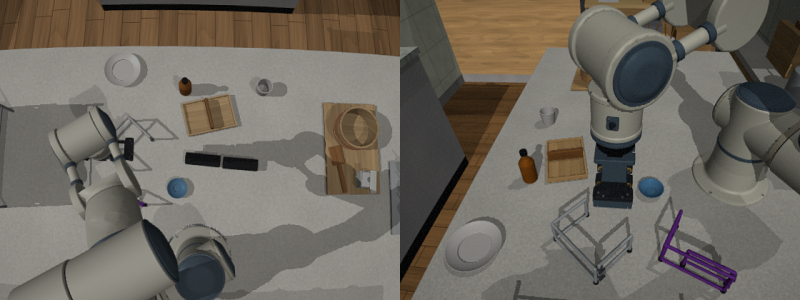

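Only two cases are present. The leg is now parallel to the side frame. Next, the tray.

```bash

python3 -m handwheel '[{"claw":0.5,"x":0.49,"y":0.89,"z":0,"wx":0,"wy":0,"wz":0},{"claw":0.5,"x":0.49,"y":0.89,"z":0,"wx":0,"wy":0,"wz":0},{"claw":0.5,"x":0.49,"y":0.89,"z":0,"wx":0,"wy":0,"wz":0},{"claw":0.5,"x":0.49,"y":0.89,"z":0,"wx":0,"wy":0,"wz":0},{"claw":0.5,"x":0.49,"y":0.89,"z":0,"wx":0,"wy":0,"wz":0},{"claw":0.5,"x":0.49,"y":0.89,"z":0,"wx":0,"wy":0,"wz":0},{"claw":0.5,"x":0.49,"y":0.89,"z":0,"wx":0,"wy":0,"wz":0},{"claw":0.5,"x":0.49,"y":0.89,"z":0,"wx":0,"wy":0,"wz":0},{"claw":0.5,"x":0.49,"y":0.89,"z":0,"wx":0,"wy":0,"wz":0},{"claw":0.5,"x":0.49,"y":0.89,"z":0,"wx":0,"wy":0,"wz":0}]'
python3 -m handwheel '[{"claw":0.5,"x":0,"y":0,"z":0.5,"wx":0,"wy":0,"wz":-0.79},{"claw":0.5,"x":0,"y":0,"z":0.5,"wx":0,"wy":0,"wz":-0.79},{"claw":0.5,"x":0,"y":0,"z":0.5,"wx":0,"wy":0,"wz":-0.79},{"claw":0.5,"x":0,"y":0,"z":0.5,"wx":0,"wy":0,"wz":-0.79},{"claw":0.5,"x":0,"y":0,"z":0.5,"wx":0,"wy":0,"wz":0},{"claw":0.5,"x":0,"y":0,"z":0.3,"wx":0,"wy":0,"wz":0},{"claw":0.5,"x":0,"y":0,"z":0,"wx":0,"wy":0,"wz":0}]'
python3 - <<'E'
from h import *
s=shot('side');c=shot('top');m=np.load('m.npz');p=env.state()['ee_pos'];print(p)
o=[]
for cc,(u,v) in((c,(225,90)),(s,(150,120))):
    im=cc['color'][:,:,::-1].copy(); P=box([.619,-.045,.22],.136,.012,.052); poly(im,cc,P,(0,0,255),True); poly(im,cc,box([.619,-.045,.22],.15,.22,.02),(255,0,0),True)
    o.append(cv2.resize(im[v:v+150,u:u+130],(390,450)))
cv2.imwrite('pics/t3.png',np.hstack(o))
E
```

```text
t: 6.37
ee_pos: [0.616, -0.0464, 0.253]
ee_rot: [1.0, 0.0, -0.001, -0.0]
contact_force: [1.7, 1.3, 0.5]
grip_width: 0.0454
t: 6.95
ee_pos: [0.6137, -0.044, 0.1386]
ee_rot: [0.994, 0.11, -0.003, -0.001]
contact_force: [-0.7, -0.3, -0.3]
grip_width: 0.0459
[ 0.61540072 -0.0443677   0.14185217]
```

View pics/t3.png

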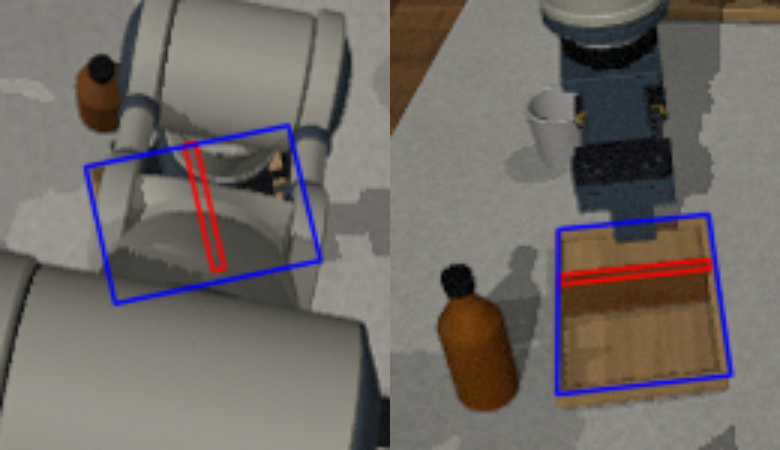

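The red rail outline sits on the tray rail in the side view, so I'll descend and grip.

```bash

python3 -m handwheel '[{"claw":0.5,"x":0.1,"y":0,"z":0.6,"wx":0,"wy":0,"wz":0},{"claw":0.5,"x":0,"y":0,"z":0.6,"wx":0,"wy":0,"wz":0},{"claw":0.5,"x":0,"y":0,"z":0.6,"wx":0,"wy":0,"wz":0},{"claw":0.5,"x":0,"y":0,"z":0.4,"wx":0,"wy":0,"wz":0},{"claw":0.5,"x":0,"y":0,"z":0.23,"wx":0,"wy":0,"wz":0},{"claw":0.5,"x":0,"y":0,"z":0,"wx":0,"wy":0,"wz":0},{"claw":1,"x":0,"y":0,"z":0,"wx":0,"wy":0,"wz":0},{"claw":1,"x":0,"y":0,"z":0,"wx":0,"wy":0,"wz":0},{"claw":1,"x":0,"y":0,"z":0,"wx":0,"wy":0,"wz":0},{"claw":1,"x":0,"y":0,"z":0,"wx":0,"wy":0,"wz":0}]' 55
python3 -m handwheel '[{"claw":1,"x":0,"y":0,"z":0,"wx":0,"wy":0,"wz":0},{"claw":1,"x":0,"y":0,"z":0,"wx":0,"wy":0,"wz":0},{"claw":1,"x":0,"y":0,"z":-0.3,"wx":0,"wy":0,"wz":0},{"claw":1,"x":0,"y":0,"z":-0.6,"wx":0,"wy":0,"wz":0},{"claw":1,"x":0,"y":0,"z":-0.7,"wx":0,"wy":0,"wz":0},{"claw":1,"x":0,"y":0,"z":-0.7,"wx":0,"wy":0,"wz":0},{"claw":1,"x":0,"y":0,"z":-0.7,"wx":0,"wy":0,"wz":0},{"claw":1,"x":0,"y":0,"z":-0.7,"wx":0,"wy":0,"wz":0},{"claw":1,"x":0,"y":0,"z":-0.4,"wx":0,"wy":0,"wz":0},{"claw":1,"x":0,"y":0,"z":0,"wx":0,"wy":0,"wz":0}]' 55
python3 -c "
from h import *;s=env.state();print(s['moment'],s['ee_pos'],R.from_quat(s['ee_rot']).as_matrix().round(3).tolist())"
```

```text
t: 7.88
ee_pos: [0.6205, -0.0437, 0.0468]
ee_rot: [0.994, 0.11, 0.001, 0.0]
contact_force: [-0.1, 0.5, -0.3]
grip_width: 0.0217
t: 8.72
ee_pos: [0.6214, -0.0438, 0.2141]
ee_rot: [0.994, 0.11, 0.003, 0.001]
contact_force: [1.4, -0.6, -4.3]
grip_width: 0.0112
[-0.04334324 -0.03403616  0.00138609] [ 0.62138692 -0.04383728  0.21407417] [[0.976, 0.219, 0.006], [0.219, -0.976, -0.001], [0.005, 0.002, -1.0]]
```

```bash

python3 -m handwheel '[{"claw":1,"x":-0.08,"y":-0.5,"z":-0.2,"wx":0,"wy":0,"wz":0},{"claw":1,"x":-0.12,"y":-0.8,"z":0,"wx":0,"wy":0,"wz":0},{"claw":1,"x":-0.13,"y":-0.8,"z":0,"wx":0,"wy":0,"wz":0},{"claw":1,"x":-0.13,"y":-0.8,"z":0,"wx":0,"wy":0,"wz":0},{"claw":1,"x":-0.13,"y":-0.8,"z":0,"wx":0,"wy":0,"wz":0},{"claw":1,"x":-0.13,"y":-0.8,"z":0,"wx":0,"wy":0,"wz":0},{"claw":1,"x":-0.13,"y":-0.8,"z":0,"wx":0,"wy":0,"wz":0},{"claw":1,"x":-0.13,"y":-0.8,"z":0,"wx":0,"wy":0,"wz":0},{"claw":1,"x":-0.13,"y":-0.8,"z":0,"wx":0,"wy":0,"wz":0},{"claw":1,"x":-0.13,"y":-0.8,"z":0,"wx":0,"wy":0,"wz":0}]' 55
python3 -m handwheel '[{"claw":1,"x":-0.13,"y":-0.8,"z":0,"wx":0,"wy":0,"wz":0},{"claw":1,"x":-0.13,"y":-0.8,"z":0,"wx":0,"wy":0,"wz":0},{"claw":1,"x":0,"y":-0.12,"z":0,"wx":0,"wy":0,"wz":-0.5},{"claw":1,"x":0,"y":0,"z":0,"wx":0,"wy":0,"wz":-1},{"claw":1,"x":0,"y":0,"z":0,"wx":0,"wy":0,"wz":-1},{"claw":1,"x":0,"y":0,"z":0,"wx":0,"wy":0,"wz":-1},{"claw":1,"x":0,"y":0,"z":0,"wx":0,"wy":0,"wz":-1},{"claw":1,"x":0,"y":0,"z":0,"wx":0,"wy":0,"wz":-1},{"claw":1,"x":0,"y":0,"z":0,"wx":0,"wy":0,"wz":-1},{"claw":1,"x":0,"y":0,"z":0,"wx":0,"wy":0,"wz":-1}]' 55
python3 -m handwheel '[{"claw":1,"x":0,"y":0,"z":0,"wx":0,"wy":0,"wz":-1},{"claw":1,"x":0,"y":0,"z":0.4,"wx":0,"wy":0,"wz":-0.2},{"claw":1,"x":0,"y":0,"z":0.4,"wx":0,"wy":0,"wz":0},{"claw":1,"x":0,"y":0,"z":0,"wx":0,"wy":0,"wz":0},{"claw":1,"x":0,"y":0,"z":0,"wx":0,"wy":0,"wz":0}]' 55
python3 - <<'E'
from h import *
s=shot('side');c=shot('top');m=np.load('m.npz');st=env.state();p=st['ee_pos'];M=R.from_quat(st['ee_rot']).as_matrix();y=np.arctan2(M[1,0],M[0,0]);print(p,y,M.round(3).tolist())
zb=p[2]-.047
o=[]
for cc,(u,v) in((c,(110,120)),(s,(190,200))):
    im=cc['color'][:,:,::-1].copy(); A,L=stand(m['S'],1.571); poly(im,cc,A,(0,0,255)); poly(im,cc,L,(0,255,0)); poly(im,cc,box([p[0],p[1],y],.15,.22,zb+.02),(255,0,0),True);
    poly(im,cc,box([*m['S']],.15,.22,.09),(0,255,255),True)
    o.append(cv2.resize(im[v:v+200,u:u+133],(400,600)))
cv2.imwrite('pics/t4.png',np.hstack(o))
E
```

```text
t: 9.55
ee_pos: [0.5025, 0.2471, 0.2166]
ee_rot: [0.994, 0.11, -0.001, 0.0]
contact_force: [0.1, 0.3, -4.0]
grip_width: 0.0118
t: 10.38
ee_pos: [0.478, 0.3105, 0.2165]
ee_rot: [0.931, 0.365, -0.001, 0.0]
contact_force: [0.1, 0.2, -4.5]
grip_width: 0.0117
t: 10.8
ee_pos: [0.4778, 0.3104, 0.1846]
ee_rot: [0.915, 0.402, -0.002, 0.0]
contact_force: [0.2, -0.2, -5.0]
grip_width: 0.0117
[0.47884819 0.31087407 0.18604225] 0.8282156928672089 [[0.676, 0.737, -0.0], [0.737, -0.676, -0.0], [-0.0, -0.0, -1.0]]
```

View pics/t4.png

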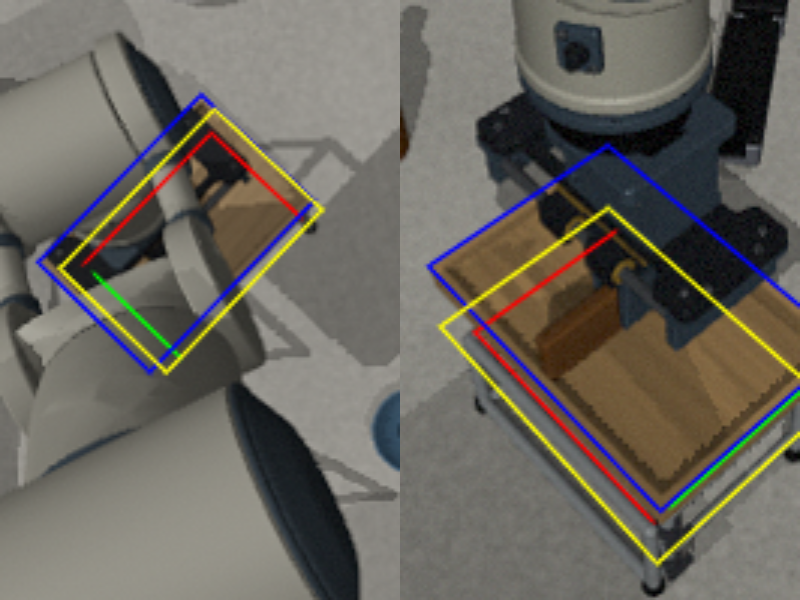

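```bash

python3 -m handwheel '[{"claw":1,"x":0.07,"y":0.055,"z":0.3,"wx":0,"wy":0,"wz":0},{"claw":1,"x":0,"y":0,"z":0.4,"wx":0,"wy":0,"wz":0},{"claw":1,"x":0,"y":0,"z":0.3,"wx":0,"wy":0,"wz":0},{"claw":1,"x":0,"y":0,"z":0.1,"wx":0,"wy":0,"wz":0},{"claw":1,"x":0,"y":0,"z":0.05,"wx":0,"wy":0,"wz":0},{"claw":1,"x":0,"y":0,"z":0,"wx":0,"wy":0,"wz":0}]' 55
python3 -m handwheel '[{"claw":1,"x":0,"y":0,"z":0.04,"wx":0,"wy":0,"wz":0},{"claw":1,"x":0,"y":0,"z":0.04,"wx":0,"wy":0,"wz":0},{"claw":1,"x":0,"y":0,"z":0,"wx":0,"wy":0,"wz":0}]' 55
python3 -m handwheel '[{"claw":1,"x":0,"y":0,"z":0.03,"wx":0,"wy":0,"wz":0},{"claw":1,"x":0,"y":0,"z":0,"wx":0,"wy":0,"wz":0}]' 55
```

```text
t: 11.4
ee_pos: [0.4825, 0.3115, 0.1396]
ee_rot: [0.915, 0.402, -0.0, 0.0]
contact_force: [-0.1, 0.2, -4.8]
grip_width: 0.012
t: 11.65
ee_pos: [0.4825, 0.3115, 0.1368]
ee_rot: [0.915, 0.402, 0.0, -0.0]
contact_force: [-0.5, -0.2, -4.2]
grip_width: 0.0115
t: 11.82
ee_pos: [0.4825, 0.3115, 0.1363]
ee_rot: [0.915, 0.402, 0.001, -0.0]
contact_force: [-2.8, -1.6, 9.6]
grip_width: 0.0115
```

Contact. I'll release, lift clear, and move towards the cases.

```bash

python3 -m handwheel '[{"claw":0.6,"x":0,"y":0,"z":0,"wx":0,"wy":0,"wz":0},{"claw":0.6,"x":0,"y":0,"z":0,"wx":0,"wy":0,"wz":0},{"claw":0.6,"x":0,"y":0,"z":0,"wx":0,"wy":0,"wz":0},{"claw":0.6,"x":0,"y":0,"z":-0.3,"wx":0,"wy":0,"wz":0},{"claw":0.6,"x":0,"y":0,"z":-0.8,"wx":0,"wy":0,"wz":0},{"claw":0.6,"x":0,"y":0,"z":-1,"wx":0,"wy":0,"wz":0},{"claw":0.2,"x":0,"y":0,"z":-1,"wx":0,"wy":0,"wz":0},{"claw":0.2,"x":0,"y":0,"z":0,"wx":0,"wy":0,"wz":0}]' 30
python3 -m handwheel '[{"claw":0.2,"x":-0.3,"y":0.8,"z":0,"wx":0,"wy":0,"wz":0},{"claw":0.2,"x":-0.3,"y":0.8,"z":0,"wx":0,"wy":0,"wz":0},{"claw":0.2,"x":-0.3,"y":0.8,"z":0,"wx":0,"wy":0,"wz":0},{"claw":0.2,"x":-0.5,"y":0.8,"z":0,"wx":0,"wy":0,"wz":0},{"claw":0.2,"x":-0.5,"y":0.8,"z":0,"wx":0,"wy":0,"wz":0},{"claw":0.2,"x":-0.8,"y":0.5,"z":0,"wx":0,"wy":0,"wz":0},{"claw":0.2,"x":-0.8,"y":0.5,"z":0,"wx":0,"wy":0,"wz":0},{"claw":0.2,"x":-0.8,"y":0.5,"z":0,"wx":0,"wy":0,"wz":0},{"claw":0.2,"x":-0.8,"y":0.5,"z":0,"wx":0,"wy":0,"wz":0},{"claw":0.2,"x":0,"y":0,"z":0,"wx":0,"wy":0,"wz":0}]'
python3 - <<'E'
from h import *
s=shot('side');c=shot('top');m=np.load('m.npz')
o=[];S=m['S']
for cc,(u,v,w,h) in((c,(120,130,260,120)),(s,(120,180,220,200))):
    im=cc['color'][:,:,::-1].copy(); poly(im,cc,box(S,.15,.22,.11),(255,0,0),True)
    for p in m['CS']: poly(im,cc,box(p,.05,.15,.04),(0,255,255),True)
    o.append(im[v:v+h,u:u+w])
cv=np.zeros((600,800,3),np.uint8);cv[:240,:520]=cv2.resize(o[0],(520,240));cv[250:600,400:785]=cv2.resize(o[1],(385,350))
cv2.imwrite('pics/t5.png',cv)
E
```

```text
t: 12.48
ee_pos: [0.485, 0.3129, 0.2668]
ee_rot: [0.915, 0.403, 0.005, -0.0]
contact_force: [1.3, 0.7, 1.2]
grip_width: 0.0467
t: 13.32
ee_pos: [0.5203, -0.0064, 0.2594]
ee_rot: [0.916, 0.401, -0.0, 0.001]
contact_force: [0.9, 0.7, 0.8]
grip_width: 0.0726
```

View pics/t5.png

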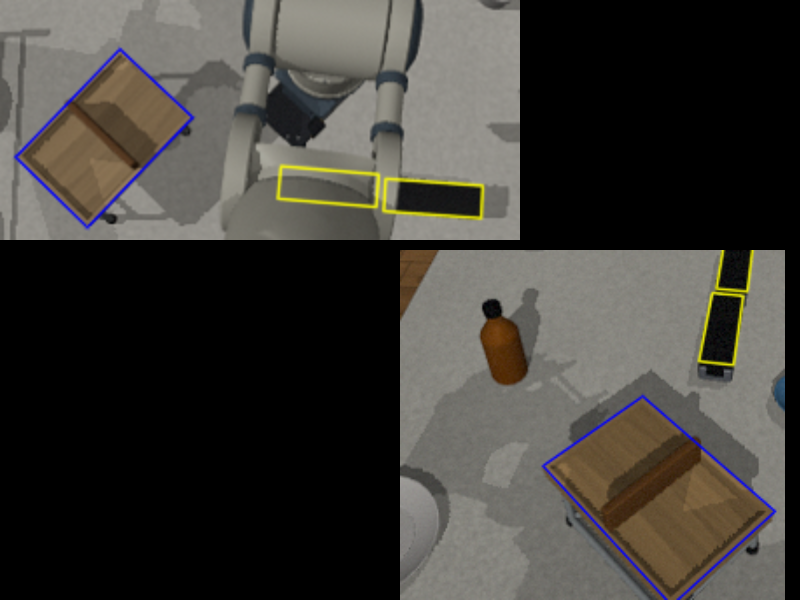

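Tray and cases line up with the overlays. Next I'll grip case A at its middle and feel which end is heavy.

```bash

python3 -m handwheel '[{"claw":0.2,"x":-0.65,"y":-0.54,"z":0,"wx":0,"wy":0,"wz":0},{"claw":0.2,"x":-0.65,"y":-0.54,"z":0,"wx":0,"wy":0,"wz":0},{"claw":0.2,"x":-0.65,"y":-0.54,"z":0,"wx":0,"wy":0,"wz":0},{"claw":0.2,"x":0,"y":0,"z":0,"wx":0,"wy":0,"wz":-1},{"claw":0.2,"x":0,"y":0,"z":0.3,"wx":0,"wy":0,"wz":-1},{"claw":0.2,"x":0,"y":0,"z":0.5,"wx":0,"wy":0,"wz":-1},{"claw":0.2,"x":0,"y":0,"z":0.5,"wx":0,"wy":0,"wz":-1},{"claw":0.2,"x":0,"y":0,"z":0.5,"wx":0,"wy":0,"wz":-1},{"claw":0.2,"x":0,"y":0,"z":0.5,"wx":0,"wy":0,"wz":-1},{"claw":0.2,"x":0,"y":0,"z":0.5,"wx":0,"wy":0,"wz":-1}]' 20
python3 -m handwheel '[{"claw":0.2,"x":0,"y":0,"z":0.3,"wx":0,"wy":0,"wz":-1},{"claw":0.2,"x":0,"y":0,"z":0,"wx":0,"wy":0,"wz":-1},{"claw":0.2,"x":0,"y":0,"z":0,"wx":0,"wy":0,"wz":-0.58},{"claw":0.2,"x":0,"y":0,"z":0,"wx":0,"wy":0,"wz":0},{"claw":0.2,"x":0,"y":0,"z":0,"wx":0,"wy":0,"wz":0}]'
python3 -c "
from h import *;s=env.state();M=R.from_quat(s['ee_rot']).as_matrix();print(s['moment'].round(3),s['joints'].round(2),np.arctan2(M[1,0],M[0,0]))"
```

```text
t: 14.25
ee_pos: [0.4212, -0.0138, 0.1466]
ee_rot: [0.789, 0.614, 0.0, 0.0]
contact_force: [0.8, -0.6, -0.2]
grip_width: 0.073
t: 14.67
ee_pos: [0.4211, -0.0141, 0.1353]
ee_rot: [0.733, 0.68, 0.0, 0.0]
contact_force: [0.9, -0.4, -0.4]
grip_width: 0.0729
[-0.011 -0.083  0.004] [-0.18  0.37  1.95  0.    0.82 -0.1 ] 1.4967869316976699
```

```bash

python3 -m handwheel '[{"claw":0.2,"x":-0.12,"y":0,"z":0.6,"wx":0,"wy":0,"wz":0},{"claw":0.2,"x":0,"y":0,"z":0.7,"wx":0,"wy":0,"wz":0},{"claw":0.2,"x":0,"y":0,"z":0.7,"wx":0,"wy":0,"wz":0},{"claw":0.2,"x":0,"y":0,"z":0.4,"wx":0,"wy":0,"wz":0},{"claw":0.2,"x":0,"y":0,"z":0.22,"wx":0,"wy":0,"wz":0},{"claw":0.2,"x":0,"y":0,"z":0,"wx":0,"wy":0,"wz":0},{"claw":1,"x":0,"y":0,"z":0,"wx":0,"wy":0,"wz":0},{"claw":1,"x":0,"y":0,"z":0,"wx":0,"wy":0,"wz":0},{"claw":1,"x":0,"y":0,"z":0,"wx":0,"wy":0,"wz":0},{"claw":1,"x":0,"y":0,"z":0,"wx":0,"wy":0,"wz":0}]' 25
python3 -c "
from h import *;s=env.state();print(s['moment'].round(3))"
python3 -m handwheel '[{"claw":1,"x":0,"y":0,"z":0,"wx":0,"wy":0,"wz":0},{"claw":1,"x":0,"y":0,"z":-0.2,"wx":0,"wy":0,"wz":0},{"claw":1,"x":0,"y":0,"z":-0.4,"wx":0,"wy":0,"wz":0},{"claw":1,"x":0,"y":0,"z":-0.4,"wx":0,"wy":0,"wz":0},{"claw":1,"x":0,"y":0,"z":0,"wx":0,"wy":0,"wz":0},{"claw":1,"x":0,"y":0,"z":0,"wx":0,"wy":0,"wz":0}]'
python3 -c "
from h import *;s=env.state();print(s['moment'].round(3));s=shot('side','t6.png')"
```

```text
t: 15.5
ee_pos: [0.4209, -0.0196, 0.0313]
ee_rot: [0.733, 0.681, 0.0, 0.001]
contact_force: [0.4, 1.7, 6.7]
grip_width: 0.0501
[ 0.211  0.175 -0.154]
t: 16.0
ee_pos: [0.4209, -0.0197, 0.0713]
ee_rot: [0.733, 0.681, 0.001, 0.001]
contact_force: [-0.3, -0.0, -4.5]
grip_width: 0.05
[-0.191 -0.062 -0.028]
```

The moment puts the balance point about 38 mm towards +y, so case A's heavy end faces the stand. I'll lower it, regrip near the light end with a light grip, and let the heavy end hang.

```bash

python3 -m handwheel '[{"claw":1,"x":0,"y":0,"z":0.5,"wx":0,"wy":0,"wz":0},{"claw":1,"x":0,"y":0,"z":0.3,"wx":0,"wy":0,"wz":0},{"claw":1,"x":0,"y":0,"z":0.18,"wx":0,"wy":0,"wz":0},{"claw":1,"x":0,"y":0,"z":0,"wx":0,"wy":0,"wz":0},{"claw":0.3,"x":0,"y":0,"z":0,"wx":0,"wy":0,"wz":0},{"claw":0.3,"x":0,"y":0,"z":0,"wx":0,"wy":0,"wz":0},{"claw":0.3,"x":-0.5,"y":0,"z":0,"wx":0,"wy":0,"wz":0},{"claw":0.3,"x":-0.5,"y":0,"z":0,"wx":0,"wy":0,"wz":0},{"claw":0.3,"x":-0.33,"y":0,"z":0,"wx":0,"wy":0,"wz":0},{"claw":0.3,"x":0,"y":0,"z":0,"wx":0,"wy":0,"wz":0}]' 20
python3 -m handwheel '[{"claw":1,"x":0,"y":0,"z":0,"wx":0,"wy":0,"wz":0},{"claw":1,"x":0,"y":0,"z":0,"wx":0,"wy":0,"wz":0},{"claw":1,"x":0,"y":0,"z":0,"wx":0,"wy":0,"wz":0},{"claw":1,"x":0,"y":0,"z":0,"wx":0,"wy":0,"wz":0},{"claw":1,"x":0,"y":0,"z":-0.1,"wx":0,"wy":0,"wz":0},{"claw":1,"x":0,"y":0,"z":-0.3,"wx":0,"wy":0,"wz":0},{"claw":1,"x":0,"y":0,"z":-0.4,"wx":0,"wy":0,"wz":0},{"claw":1,"x":0,"y":0,"z":-0.4,"wx":0,"wy":0,"wz":0},{"claw":1,"x":0,"y":0,"z":0,"wx":0,"wy":0,"wz":0}]' 6
python3 -c "
from h import *;s=env.state();print(s['moment'].round(3))
c=shot('side');cv2.imwrite('pics/t7.png',cv2.resize(c['color'][100:300,200:400,::-1],(500,500)))"
```

```text
t: 16.88
ee_pos: [0.417, -0.0745, 0.0317]
ee_rot: [0.733, 0.68, 0.0, 0.001]
contact_force: [-0.4, 0.8, -0.6]
grip_width: 0.0642
t: 17.63
ee_pos: [0.4172, -0.0725, 0.0813]
ee_rot: [0.732, 0.681, 0.001, 0.001]
contact_force: [-1.9, -3.6, 1.7]
grip_width: 0.0502
[-0.607  0.342  0.165]
```

View pics/t7.png

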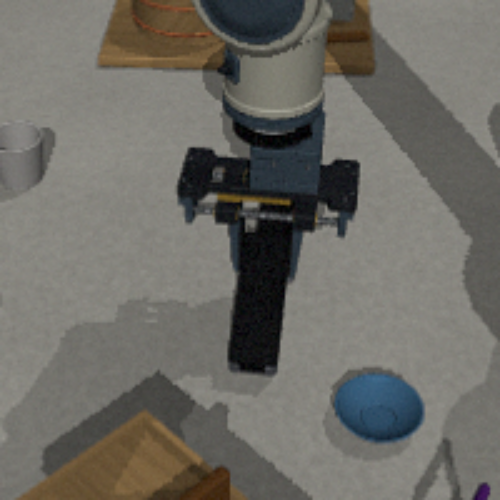

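The case is pivoting with its far end on the table. I'll keep lifting.

```bash

python3 -m handwheel '[{"claw":1,"x":0,"y":0,"z":-0.4,"wx":0,"wy":0,"wz":0},{"claw":1,"x":0,"y":0,"z":-0.4,"wx":0,"wy":0,"wz":0},{"claw":1,"x":0,"y":0,"z":-0.4,"wx":0,"wy":0,"wz":0},{"claw":1,"x":0,"y":0,"z":-0.4,"wx":0,"wy":0,"wz":0},{"claw":1,"x":0,"y":0,"z":-0.4,"wx":0,"wy":0,"wz":0},{"claw":1,"x":0,"y":0,"z":-0.4,"wx":0,"wy":0,"wz":0},{"claw":1,"x":0,"y":0,"z":-0.4,"wx":0,"wy":0,"wz":0},{"claw":1,"x":0,"y":0,"z":-0.4,"wx":0,"wy":0,"wz":0},{"claw":1,"x":0,"y":0,"z":0,"wx":0,"wy":0,"wz":0},{"claw":1,"x":0,"y":0,"z":0,"wx":0,"wy":0,"wz":0}]' 6
python3 -c "
from h import *;s=env.state();print(s['moment'].round(3))
c=shot('side');cv2.imwrite('pics/t8.png',cv2.resize(c['color'][100:300,200:400,::-1],(500,500)))"
```

```text
t: 18.52
ee_pos: [0.4166, -0.0725, 0.2067]
ee_rot: [0.733, 0.681, 0.0, 0.0]
contact_force: [-0.7, -0.4, -4.7]
grip_width: 0.05
[-0.007 -0.066  0.058]
```

View pics/t8.png

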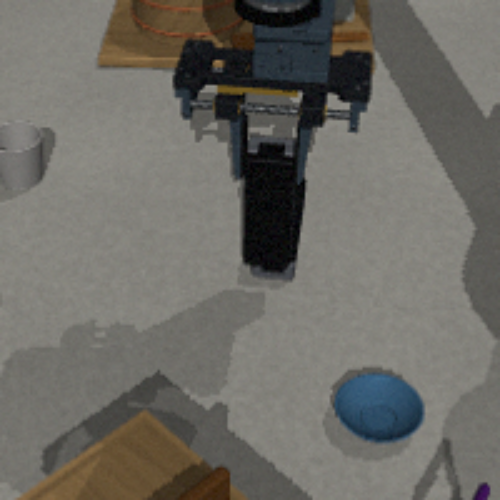

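It hangs vertical (moment about 0). I'll tighten, raise, and carry it over the tray's +y bay.

```bash

python3 -m handwheel '[{"claw":1,"x":0,"y":0,"z":0,"wx":0,"wy":0,"wz":0},{"claw":1,"x":0,"y":0,"z":0,"wx":0,"wy":0,"wz":0},{"claw":1,"x":0,"y":0,"z":-0.4,"wx":0,"wy":0,"wz":0},{"claw":1,"x":0,"y":0,"z":-0.8,"wx":0,"wy":0,"wz":0},{"claw":1,"x":0,"y":0,"z":-0.8,"wx":0,"wy":0,"wz":0},{"claw":1,"x":0.3,"y":0,"z":-0.5,"wx":0,"wy":0,"wz":0},{"claw":1,"x":0.7,"y":0,"z":0,"wx":0,"wy":0,"wz":0},{"claw":1,"x":0.9,"y":0,"z":0,"wx":0,"wy":0,"wz":0},{"claw":1,"x":0.9,"y":0,"z":0,"wx":0,"wy":0,"wz":0},{"claw":1,"x":0.9,"y":0,"z":0,"wx":0,"wy":0,"wz":0}]' 45
python3 -m handwheel '[{"claw":1,"x":0.9,"y":0,"z":0,"wx":0,"wy":0,"wz":0},{"claw":1,"x":0.9,"y":0,"z":0,"wx":0,"wy":0,"wz":0},{"claw":1,"x":0.9,"y":-0.05,"z":0,"wx":0,"wy":0,"wz":0},{"claw":1,"x":0.9,"y":-0.05,"z":0,"wx":0,"wy":0,"wz":0},{"claw":1,"x":0.9,"y":-0.05,"z":0,"wx":0,"wy":0,"wz":0},{"claw":1,"x":0.9,"y":0,"z":0,"wx":0,"wy":0,"wz":0},{"claw":1,"x":0.9,"y":0,"z":0,"wx":0,"wy":0,"wz":0},{"claw":1,"x":0.5,"y":0,"z":0,"wx":0,"wy":0,"wz":0},{"claw":1,"x":0.04,"y":0,"z":0,"wx":0,"wy":0,"wz":0.5},{"claw":1,"x":0,"y":0,"z":0,"wx":0,"wy":0,"wz":1}]'
python3 -m handwheel '[{"claw":1,"x":0,"y":0,"z":0,"wx":0,"wy":0,"wz":1},{"claw":1,"x":0,"y":0,"z":0,"wx":0,"wy":0,"wz":1},{"claw":1,"x":0,"y":0,"z":0,"wx":0,"wy":0,"wz":1},{"claw":1,"x":0,"y":0,"z":0,"wx":0,"wy":0,"wz":1},{"claw":1,"x":0,"y":0,"z":0,"wx":0,"wy":0,"wz":1},{"claw":1,"x":0,"y":0,"z":0,"wx":0,"wy":0,"wz":1},{"claw":1,"x":0,"y":0,"z":0,"wx":0,"wy":0,"wz":1},{"claw":1,"x":0,"y":0,"z":0,"wx":0,"wy":0,"wz":1},{"claw":1,"x":0,"y":0,"z":0,"wx":0,"wy":0,"wz":0.08},{"claw":1,"x":0,"y":0,"z":0,"wx":0,"wy":0,"wz":0}]'
cat > ov.py <<'E'
from h import *
import sys
st=env.state();p=st['ee_pos'];M=R.from_quat(st['ee_rot']).as_matrix();y=np.arctan2(M[1,0],M[0,0]);print(p,y,st['moment'].round(3))
S=np.load('m.npz')['S']; d=p[:2]-S[:2]; c,s=np.cos(S[2]),np.sin(S[2]); print('stand xy',c*d[0]+s*d[1],-s*d[0]+c*d[1])
t=float(sys.argv[2]) if len(sys.argv)>2 else 0
g=p+M[:,2]*.006
def B(L,pitch): # case hanging box corners, tilt about tool y
    Q=M@R.from_euler('y',pitch).as_matrix()
    P=[(a*.02,b*.025,z) for z in(-L,.15-L) for a,b in((1,1),(1,-1),(-1,-1),(-1,1))]
    return g+(Q@np.array(P).T).T
o=[]
for n,w in(('side',260),('top',260)):
    cc=shot(n); im=cc['color'][:,:,::-1].copy(); b=B(.022,np.radians(t)); q=proj(cc,b).mean(0)
    poly(im,cc,b[:4],(0,255,255),True); poly(im,cc,b[4:],(0,255,0),True); poly(im,cc,box(S,.15,.22,.11),(255,0,0),True)
    for i in range(4): poly(im,cc,b[[i,i+4]],(0,128,255))
    u=int(np.clip(q[0]-65,0,430));v=int(np.clip(q[1]-95,0,230)); o.append(cv2.resize(im[v:v+190,u:u+130],(390,570),interpolation=cv2.INTER_CUBIC))
cv2.imwrite('pics/'+sys.argv[1],np.hstack(o))
E
python3 ov.py t9.png
```

```text
t: 19.4
ee_pos: [0.427, 0.0764, 0.3067]
ee_rot: [0.733, 0.68, -0.0, -0.0]
contact_force: [1.2, -0.9, -3.6]
grip_width: 0.0495
t: 20.23
ee_pos: [0.4411, 0.3497, 0.3057]
ee_rot: [0.767, 0.642, -0.001, -0.0]
contact_force: [-0.1, -0.9, -4.5]
grip_width: 0.0495
t: 21.07
ee_pos: [0.4414, 0.3481, 0.3064]
ee_rot: [0.915, 0.403, -0.001, 0.0]
contact_force: [-1.1, -0.3, -4.1]
grip_width: 0.0496
[0.44136902 0.348145   0.30644604] 0.8300013891822284 [ 0.024 -0.039  0.018]
stand xy -0.0006818028783603484 0.054967632135036734
```

View pics/t9.png

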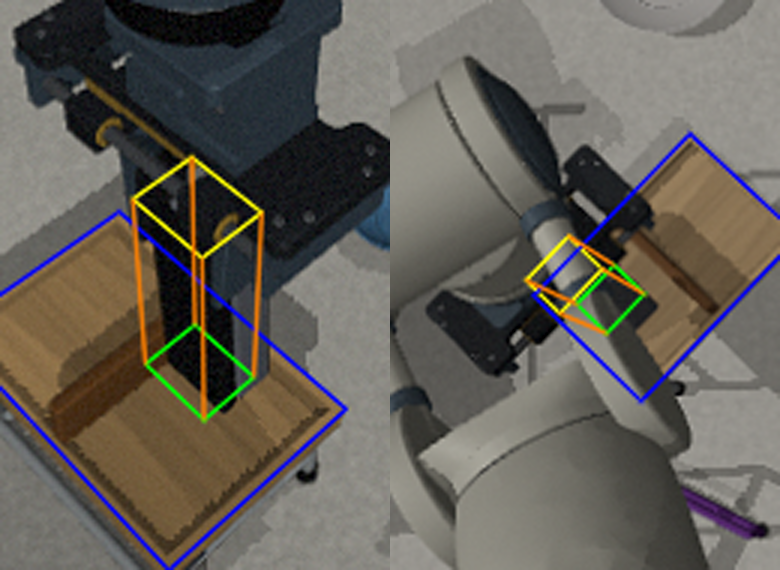

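```bash
cat > mt.py <<'E'
from h import *
import sys
st=env.state();p=st['ee_pos'];M=R.from_quat(st['ee_rot']).as_matrix();g=p+M[:,2]*.006
cc=shot('side');o=[]
for t in map(float,sys.argv[2:]):
    Q=M@R.from_euler('y',np.radians(t)).as_matrix()
    b=g+(Q@np.array([(a*.02,b*.025,z) for z in(-.022,.128) for a,b in((1,1),(1,-1),(-1,-1),(-1,1))]).T).T
    im=cv2.resize(cc['color'][:,:,::-1],None,fx=3,fy=3,interpolation=cv2.INTER_CUBIC)
    L=lambda P,c,cl=False:cv2.polylines(im,[((proj(cc,P)*3+1).round()).astype(int)],cl,c,1)
    L(b[:4],(0,255,255),True);L(b[4:],(0,255,0),True)
    for i in range(4):L(b[[i,i+4]],(0,128,255))
    u,v=(proj(cc,b).mean(0)*3).astype(int); o.append(im[v-200:v+200,u-130:u+130])
cv2.imwrite('pics/'+sys.argv[1],np.hstack(o))
E
python3 mt.py t10.png 0 -5 -9
```

```text
(no output)
```

View pics/t10.png

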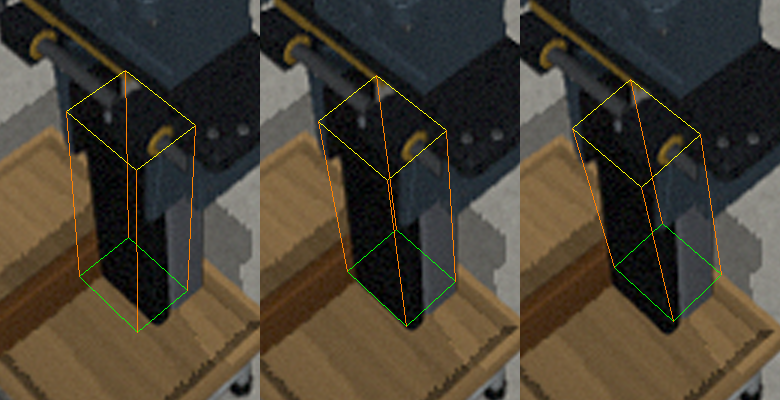

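The case is vertical to within about 1–2°, offset about 10 mm towards −x in the stand frame. I'll correct that and lower it until contact.

```bash

python3 -m handwheel '[{"claw":1,"x":0.2,"y":0,"z":0.4,"wx":0,"wy":0,"wz":0},{"claw":1,"x":0,"y":0,"z":0.5,"wx":0,"wy":0,"wz":0},{"claw":1,"x":0,"y":0,"z":0.3,"wx":0,"wy":0,"wz":0},{"claw":1,"x":0,"y":0,"z":0.2,"wx":0,"wy":0,"wz":0},{"claw":1,"x":0,"y":0,"z":0.1,"wx":0,"wy":0,"wz":0},{"claw":1,"x":0,"y":0,"z":0.05,"wx":0,"wy":0,"wz":0},{"claw":1,"x":0,"y":0,"z":0,"wx":0,"wy":0,"wz":0}]'
python3 -m handwheel '[{"claw":1,"x":0,"y":0,"z":0.05,"wx":0,"wy":0,"wz":0},{"claw":1,"x":0,"y":0,"z":0,"wx":0,"wy":0,"wz":0}]'
python3 -m handwheel '[{"claw":1,"x":0,"y":0,"z":0.05,"wx":0,"wy":0,"wz":0},{"claw":1,"x":0,"y":0,"z":0,"wx":0,"wy":0,"wz":0}]'
python3 -m handwheel '[{"claw":1,"x":0,"y":0,"z":0.05,"wx":0,"wy":0,"wz":0},{"claw":1,"x":0,"y":0,"z":0,"wx":0,"wy":0,"wz":0}]'
```

```text
t: 21.8
ee_pos: [0.4491, 0.3561, 0.2496]
ee_rot: [0.915, 0.403, 0.004, -0.001]
contact_force: [-3.8, 0.4, 42.4]
grip_width: 0.0499
t: 21.97
ee_pos: [0.4499, 0.3568, 0.2489]
ee_rot: [0.915, 0.403, 0.006, -0.002]
contact_force: [-5.0, 2.5, 54.9]
grip_width: 0.0498
t: 22.13
ee_pos: [0.4504, 0.3573, 0.2477]
ee_rot: [0.915, 0.403, 0.007, -0.002]
contact_force: [-6.1, 3.0, 61.7]
grip_width: 0.0498
t: 22.3
ee_pos: [0.4506, 0.3577, 0.246]
ee_rot: [0.915, 0.403, 0.007, -0.002]
contact_force: [-5.5, 4.5, 63.2]
grip_width: 0.05
```

Contact came early, so I'll relieve the force and look.

```bash

python3 -m handwheel '[{"claw":1,"x":0,"y":0,"z":-0.15,"wx":0,"wy":0,"wz":0},{"claw":1,"x":0,"y":0,"z":0,"wx":0,"wy":0,"wz":0}]'
python3 -m handwheel '[{"claw":1,"x":0,"y":0,"z":-0.05,"wx":0,"wy":0,"wz":0},{"claw":1,"x":0,"y":0,"z":0,"wx":0,"wy":0,"wz":0}]'
python3 mt.py t11.png 0 -3 -6
```

```text
t: 22.47
ee_pos: [0.4477, 0.3547, 0.2472]
ee_rot: [0.915, 0.403, 0.002, -0.0]
contact_force: [-0.4, -0.0, -4.8]
grip_width: 0.0498
t: 22.63
ee_pos: [0.4467, 0.3539, 0.247]
ee_rot: [0.915, 0.403, -0.0, 0.0]
contact_force: [-0.2, -0.2, -3.8]
grip_width: 0.0498
```

View pics/t11.png

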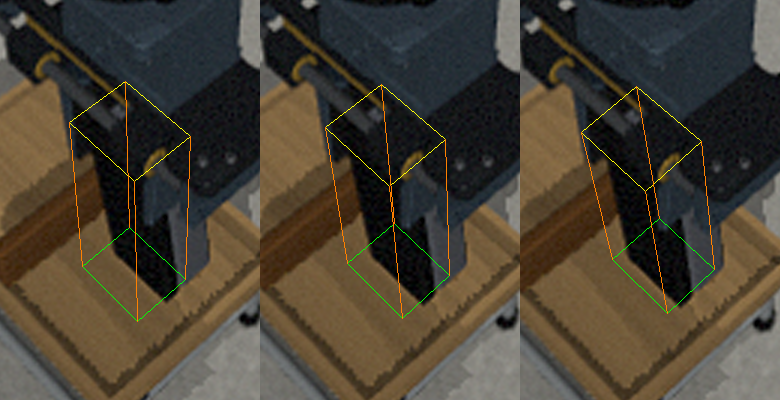

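The press tilted the case by about 6–8°, with its bottom towards the stand's −x. I'll measure the tilt numerically from its left edge against the wood.

```bash
cat > tilt.py <<'E'
from h import *
st=env.state();p=st['ee_pos'];M=R.from_quat(st['ee_rot']).as_matrix();g=p+M[:,2]*.006
cc=shot('side'); gray=cc['color'].max(2).astype(float)
def edge(t):
    Q=M@R.from_euler('y',np.radians(t)).as_matrix(); b=g+(Q@np.array([(.02,-.025,z) for z in(.03,.12)]+[(.02,.025,z) for z in(.03,.12)]).T).T
    q=proj(cc,b); q=q[:2] if q[0,0]<q[2,0] else q[2:]; return q
q=edge(0); print('model',q.round(1).tolist())
pts=[]
for r in range(int(q[0,1])+5,int(q[1,1])-2):
    row=gray[r,int(q[0,0])-5:int(q[0,0])+40]
    d=np.where(row<30)[0]
    if len(d)>3: pts.append((int(q[0,0])-5+d[0],r))
pts=np.array(pts);print(pts.T.tolist())
k=np.polyfit(pts[:,1],pts[:,0],1); res=pts[:,0]-np.polyval(k,pts[:,1]); ok=abs(res)<1.2; k=np.polyfit(pts[ok,1],pts[ok,0],1)
T_=np.arange(-15,16,1.); sl=[(e[1,0]-e[0,0])/(e[1,1]-e[0,1]) for e in map(edge,T_)]
print('slope',k[0],'tilt',np.interp(-k[0],-np.array(sl),T_) if sl[0]>sl[-1] else np.interp(k[0],sl,T_))
E
python3 tilt.py
```

```text
model [[262.5, 304.2], [264.9, 331.6]]
[[272, 272, 272, 273, 273, 273, 274, 274, 274, 274, 274, 275, 275, 275, 275, 276, 276, 276, 276, 277], [309, 310, 311, 312, 313, 314, 315, 316, 317, 318, 319, 320, 321, 322, 323, 324, 325, 326, 327, 328]]
slope 0.24661654135338695 tilt -5.836001651677759
```

```bash

python3 -m handwheel '[{"claw":1,"x":0,"y":0,"z":-0.3,"wx":0,"wy":0,"wz":0},{"claw":1,"x":0,"y":0,"z":0,"wx":0,"wy":0.7,"wz":0},{"claw":1,"x":0,"y":0,"z":0,"wx":0,"wy":0.76,"wz":0},{"claw":1,"x":0,"y":0,"z":0,"wx":0,"wy":0,"wz":0},{"claw":1,"x":0,"y":0,"z":0,"wx":0,"wy":0,"wz":0}]'
python3 tilt.py; python3 ov.py x.png
```

```text
t: 23.15
ee_pos: [0.4464, 0.3536, 0.259]
ee_rot: [0.914, 0.402, 0.046, -0.02]
contact_force: [1.0, -0.5, -4.5]
grip_width: 0.05
model [[260.6, 300.4], [259.4, 331.4]]
[[269, 269, 269, 269, 269, 269, 269, 269, 269, 269, 270, 270, 270, 270, 270, 270, 270, 270, 271, 271, 271, 271, 271, 271], [305, 306, 307, 308, 309, 310, 311, 312, 313, 314, 315, 316, 317, 318, 319, 320, 321, 322, 323, 324, 325, 326, 327, 328]]
slope 0.10782608695652217 tilt -6.565763735141446
[0.44674191 0.35385959 0.25906158] 0.8281811851824828 [-0.078  0.026  0.021]
stand xy 0.007161399044994448 0.054874313841936494
```

```bash

python3 -m handwheel '[{"claw":1,"x":0,"y":0,"z":0.1,"wx":0,"wy":0,"wz":0},{"claw":1,"x":0,"y":0,"z":0.1,"wx":0,"wy":0,"wz":0},{"claw":1,"x":0,"y":0,"z":0,"wx":0,"wy":0,"wz":0}]'
python3 -m handwheel '[{"claw":1,"x":0,"y":0,"z":0.06,"wx":0,"wy":0,"wz":0},{"claw":1,"x":0,"y":0,"z":0,"wx":0,"wy":0,"wz":0}]'
python3 -m handwheel '[{"claw":1,"x":0,"y":0,"z":0.04,"wx":0,"wy":0,"wz":0},{"claw":1,"x":0,"y":0,"z":0,"wx":0,"wy":0,"wz":0}]'
python3 -m handwheel '[{"claw":1,"x":0,"y":0,"z":0.03,"wx":0,"wy":0,"wz":0},{"claw":1,"x":0,"y":0,"z":0,"wx":0,"wy":0,"wz":0}]'
```

```text
t: 23.55
ee_pos: [0.4472, 0.3547, 0.2502]
ee_rot: [0.914, 0.402, 0.046, -0.02]
contact_force: [-0.1, -0.6, -4.4]
grip_width: 0.0495
t: 23.72
ee_pos: [0.4475, 0.3548, 0.2484]
ee_rot: [0.914, 0.402, 0.046, -0.02]
contact_force: [0.6, -0.7, -4.8]
grip_width: 0.0499
t: 23.88
ee_pos: [0.4477, 0.355, 0.2472]
ee_rot: [0.914, 0.402, 0.047, -0.02]
contact_force: [-0.3, -0.7, -4.5]
grip_width: 0.0499
t: 24.05
ee_pos: [0.4479, 0.3552, 0.2463]
ee_rot: [0.914, 0.402, 0.047, -0.021]
contact_force: [0.7, 1.1, -4.1]
grip_width: 0.0498
```

```bash

python3 -m handwheel '[{"claw":1,"x":0,"y":0,"z":0.04,"wx":0,"wy":0,"wz":0},{"claw":1,"x":0,"y":0,"z":0,"wx":0,"wy":0,"wz":0}]'
python3 -m handwheel '[{"claw":1,"x":0,"y":0,"z":0.03,"wx":0,"wy":0,"wz":0},{"claw":1,"x":0,"y":0,"z":0,"wx":0,"wy":0,"wz":0}]'
python3 tilt.py | tail -1
```

```text
t: 24.22
ee_pos: [0.4483, 0.3559, 0.2462]
ee_rot: [0.914, 0.402, 0.048, -0.021]
contact_force: [-5.6, -1.4, 17.0]
grip_width: 0.05
t: 24.38
ee_pos: [0.4488, 0.3564, 0.246]
ee_rot: [0.914, 0.402, 0.049, -0.021]
contact_force: [-7.5, -0.2, 29.7]
grip_width: 0.0497
slope 0.11264822134387174 tilt -6.924940207244332
```

```bash

python3 -m handwheel '[{"claw":1,"x":0,"y":0,"z":-0.05,"wx":0,"wy":0,"wz":0},{"claw":1,"x":0,"y":0,"z":0,"wx":0,"wy":0,"wz":0}]'
python3 -m handwheel '[{"claw":0.35,"x":0,"y":0,"z":0,"wx":0,"wy":0,"wz":0},{"claw":0.35,"x":0,"y":0,"z":0,"wx":0,"wy":0,"wz":0},{"claw":0.35,"x":0,"y":0,"z":0,"wx":0,"wy":0,"wz":0},{"claw":0.35,"x":0,"y":0,"z":-0.3,"wx":0,"wy":0,"wz":0},{"claw":0.35,"x":0,"y":0,"z":-0.8,"wx":0,"wy":0,"wz":0},{"claw":0.35,"x":0,"y":0,"z":-0.8,"wx":0,"wy":-0.7,"wz":0},{"claw":0.35,"x":0,"y":0,"z":0,"wx":0,"wy":-0.76,"wz":0},{"claw":0.2,"x":0,"y":0,"z":0,"wx":0,"wy":0,"wz":0},{"claw":0.2,"x":0,"y":0,"z":0,"wx":0,"wy":0,"wz":0}]'
python3 -m handwheel '[{"claw":0.2,"x":-0.4,"y":0.6,"z":0,"wx":0,"wy":0,"wz":0},{"claw":0.2,"x":-0.4,"y":0.8,"z":0,"wx":0,"wy":0,"wz":0},{"claw":0.2,"x":-0.4,"y":0.8,"z":0,"wx":0,"wy":0,"wz":0},{"claw":0.2,"x":-0.6,"y":0.8,"z":0,"wx":0,"wy":0,"wz":0},{"claw":0.2,"x":-0.6,"y":0.8,"z":0,"wx":0,"wy":0,"wz":0},{"claw":0.2,"x":-0.6,"y":0.8,"z":0,"wx":0,"wy":0,"wz":0},{"claw":0.2,"x":-0.6,"y":0.8,"z":0,"wx":0,"wy":0,"wz":0},{"claw":0.2,"x":-0.6,"y":0.8,"z":0,"wx":0,"wy":0,"wz":0},{"claw":0.2,"x":-0.6,"y":0.8,"z":0,"wx":0,"wy":0,"wz":0},{"claw":0.2,"x":-0.6,"y":0.8,"z":0,"wx":0,"wy":0,"wz":0}]'
python3 - <<'E'
from h import *
s=shot('side');c=shot('top');m=np.load('m.npz')
o=[];S=m['S']
st=env.state();print(st['ee_pos'],st['joints'].round(2))
for cc,(u,v,w,h) in((c,(120,120,270,140)),(s,(160,100,200,260))):
    im=cc['color'][:,:,::-1].copy(); poly(im,cc,box(S,.15,.22,.11),(255,0,0),True)
    for p in m['CS']: poly(im,cc,box(p,.05,.15,.04),(0,255,255),True)
    o.append(im[v:v+h,u:u+w])
cv=np.zeros((520,800,3),np.uint8);cv[:207,:400]=cv2.resize(o[0],(400,207));cv[:,400:]=cv2.resize(o[1],(400,520))
cv2.imwrite('pics/t12.png',cv)
E
```

```text
t: 24.6
ee_pos: [0.4481, 0.3553, 0.2461]
ee_rot: [0.914, 0.402, 0.047, -0.021]
contact_force: [-2.7, 0.3, 13.4]
grip_width: 0.0498
t: 25.35
ee_pos: [0.4428, 0.3497, 0.3202]
ee_rot: [0.915, 0.403, 0.0, -0.0]
contact_force: [0.4, 1.0, -0.4]
grip_width: 0.0696
t: 26.18
ee_pos: [0.5257, -0.0225, 0.3198]
ee_rot: [0.915, 0.402, 0.0, -0.0]
contact_force: [0.7, 0.2, -0.6]
grip_width: 0.073
[ 0.52658943 -0.02549332  0.31960191] [-0.16  0.28  1.46 -0.    1.4   0.59]
```

View pics/t12.png

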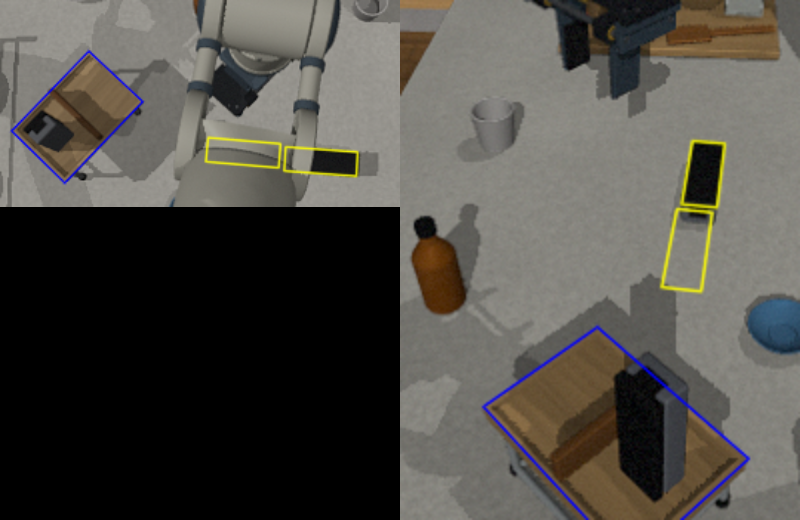

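Case A stands upright and the tray hasn't moved. Case B is still in place under its overlay, so I'll feel it next.

```bash

python3 -m handwheel '[{"claw":0.2,"x":-0.82,"y":0.05,"z":0,"wx":0,"wy":0,"wz":0},{"claw":0.2,"x":-0.82,"y":0.05,"z":0,"wx":0,"wy":0,"wz":0},{"claw":0.2,"x":-0.82,"y":0.05,"z":0,"wx":0,"wy":0,"wz":0},{"claw":0.2,"x":-0.82,"y":0.05,"z":0,"wx":0,"wy":0,"wz":0},{"claw":0.2,"x":-0.82,"y":0.05,"z":0,"wx":0,"wy":0,"wz":0},{"claw":0.2,"x":-0.82,"y":0.07,"z":0,"wx":0,"wy":0,"wz":0},{"claw":0.2,"x":0,"y":0,"z":0.3,"wx":0,"wy":0,"wz":-1},{"claw":0.2,"x":0,"y":0,"z":0.5,"wx":0,"wy":0,"wz":-1},{"claw":0.2,"x":0,"y":0,"z":0.5,"wx":0,"wy":0,"wz":-1},{"claw":0.2,"x":0,"y":0,"z":0.5,"wx":0,"wy":0,"wz":-1}]' 25
python3 -m handwheel '[{"claw":0.2,"x":0,"y":0,"z":0.5,"wx":0,"wy":0,"wz":-1},{"claw":0.2,"x":0,"y":0,"z":0.5,"wx":0,"wy":0,"wz":-1},{"claw":0.2,"x":0,"y":0,"z":0.5,"wx":0,"wy":0,"wz":-1},{"claw":0.2,"x":0,"y":0,"z":0.5,"wx":0,"wy":0,"wz":-1},{"claw":0.2,"x":0,"y":0,"z":0.5,"wx":0,"wy":0,"wz":-1},{"claw":0.2,"x":0,"y":0,"z":0,"wx":0,"wy":0,"wz":-0.68},{"claw":0.2,"x":0,"y":0,"z":0,"wx":0,"wy":0,"wz":0},{"claw":0.2,"x":0,"y":0,"z":0,"wx":0,"wy":0,"wz":0}]'
python3 - <<'E'
from h import *
m=np.load('m.npz');st=env.state();p=st['ee_pos'];M=R.from_quat(st['ee_rot']).as_matrix();print(p,np.arctan2(M[1,0],M[0,0]),st['moment'].round(3))
s=shot('side')  # case pixels check: black mask inside / around expected top face
g=s['color'].max(2); q=proj(s,box(m['CS'][1],.05,.15,.04)); mk=np.zeros(g.shape,np.uint8); cv2.fillPoly(mk,[q.round().astype(int)],1)
print('dark frac',(g[mk>0]<45).mean()); d=cv2.dilate(mk,np.ones((7,7)))-mk; print('ring dark',(g[d>0]<45).mean())
E
```

```text
t: 27.12
ee_pos: [0.402, -0.1737, 0.2474]
ee_rot: [0.85, 0.527, 0.0, 0.0]
contact_force: [-0.3, -0.5, -0.4]
grip_width: 0.0731
t: 27.78
ee_pos: [0.4023, -0.1737, 0.1486]
ee_rot: [0.731, 0.683, 0.0, -0.0]
contact_force: [0.7, -0.5, 0.2]
grip_width: 0.0727
[ 0.40233116 -0.1736812   0.14861059] 1.5024373336990304 [ 0.012 -0.07  -0.05 ]
dark frac 0.9331103678929766
ring dark 0.09259259259259259
```

```bash

python3 -m handwheel '[{"claw":0.2,"x":-0.15,"y":0,"z":0.7,"wx":0,"wy":0,"wz":0},{"claw":0.2,"x":0,"y":0,"z":0.8,"wx":0,"wy":0,"wz":0},{"claw":0.2,"x":0,"y":0,"z":0.7,"wx":0,"wy":0,"wz":0},{"claw":0.2,"x":0,"y":0,"z":0.5,"wx":0,"wy":0,"wz":0},{"claw":0.2,"x":0,"y":0,"z":0.3,"wx":0,"wy":0,"wz":0},{"claw":0.2,"x":0,"y":0,"z":0.02,"wx":0,"wy":0,"wz":0},{"claw":1,"x":0,"y":0,"z":0,"wx":0,"wy":0,"wz":0},{"claw":1,"x":0,"y":0,"z":0,"wx":0,"wy":0,"wz":0},{"claw":1,"x":0,"y":0,"z":0,"wx":0,"wy":0,"wz":0},{"claw":1,"x":0,"y":0,"z":0,"wx":0,"wy":0,"wz":0}]' 25
python3 -m handwheel '[{"claw":1,"x":0,"y":0,"z":0,"wx":0,"wy":0,"wz":0},{"claw":1,"x":0,"y":0,"z":-0.2,"wx":0,"wy":0,"wz":0},{"claw":1,"x":0,"y":0,"z":-0.4,"wx":0,"wy":0,"wz":0},{"claw":1,"x":0,"y":0,"z":-0.4,"wx":0,"wy":0,"wz":0},{"claw":1,"x":0,"y":0,"z":0,"wx":0,"wy":0,"wz":0},{"claw":1,"x":0,"y":0,"z":0,"wx":0,"wy":0,"wz":0}]'
python3 -c "
from h import *;s=env.state();print(s['moment'].round(3),s['contact_force'])"
python3 -m handwheel '[{"claw":1,"x":0,"y":0,"z":0,"wx":0,"wy":0,"wz":0}]'
python3 -c "
from h import *;s=env.state();print(s['moment'].round(3),s['contact_force'])"
```

```text
t: 28.67
ee_pos: [0.4031, -0.1805, 0.0291]
ee_rot: [0.73, 0.683, 0.0, 0.001]
contact_force: [-0.0, 0.6, 11.1]
grip_width: 0.0491
t: 29.17
ee_pos: [0.4029, -0.1805, 0.069]
ee_rot: [0.73, 0.683, 0.0, 0.001]
contact_force: [0.0, -0.1, -2.8]
grip_width: 0.0499
[ 0.157 -0.125  0.01 ] [ 0.03085413 -0.12529044 -2.78826639]
t: 29.25
ee_pos: [0.4024, -0.1802, 0.0681]
ee_rot: [0.73, 0.683, 0.0, 0.0]
contact_force: [0.8, -0.0, -4.0]
grip_width: 0.0497
[ 0.184 -0.093  0.018] [ 0.79892442 -0.04333283 -3.96201143]
```

Case B's heavy end faces −y (moment arm about 46 mm). I'll lower it, regrip 30 mm from the light end, lift firmly, then slacken gradually in the air.

```bash

python3 -m handwheel '[{"claw":1,"x":0,"y":0,"z":0.5,"wx":0,"wy":0,"wz":0},{"claw":1,"x":0,"y":0,"z":0.3,"wx":0,"wy":0,"wz":0},{"claw":1,"x":0,"y":0,"z":0.18,"wx":0,"wy":0,"wz":0},{"claw":1,"x":0,"y":0,"z":0,"wx":0,"wy":0,"wz":0},{"claw":0.3,"x":0,"y":0,"z":0,"wx":0,"wy":0,"wz":0},{"claw":0.3,"x":0,"y":0,"z":0,"wx":0,"wy":0,"wz":0},{"claw":0.3,"x":0.5,"y":0,"z":0.04,"wx":0,"wy":0,"wz":0},{"claw":0.3,"x":0.5,"y":0,"z":0,"wx":0,"wy":0,"wz":0},{"claw":0.3,"x":0.15,"y":0,"z":0,"wx":0,"wy":0,"wz":0},{"claw":0.3,"x":0,"y":0,"z":0,"wx":0,"wy":0,"wz":0}]' 25
python3 -m handwheel '[{"claw":1,"x":0,"y":0,"z":0,"wx":0,"wy":0,"wz":0},{"claw":1,"x":0,"y":0,"z":0,"wx":0,"wy":0,"wz":0},{"claw":1,"x":0,"y":0,"z":0,"wx":0,"wy":0,"wz":0},{"claw":1,"x":0,"y":0,"z":0,"wx":0,"wy":0,"wz":0},{"claw":1,"x":0,"y":0,"z":-0.3,"wx":0,"wy":0,"wz":0},{"claw":1,"x":0,"y":0,"z":-0.6,"wx":0,"wy":0,"wz":0},{"claw":1,"x":0,"y":0,"z":-0.8,"wx":0,"wy":0,"wz":0},{"claw":1,"x":0,"y":0,"z":-0.9,"wx":0,"wy":0,"wz":0},{"claw":1,"x":0,"y":0,"z":-0.9,"wx":0,"wy":0,"wz":0},{"claw":1,"x":0,"y":0,"z":-0.9,"wx":0,"wy":0,"wz":0}]' 50
python3 -c "
from h import *;s=env.state();print(s['moment'].round(3))"
python3 -m handwheel '[{"claw":1,"x":0,"y":0,"z":0,"wx":0,"wy":0,"wz":0},{"claw":1,"x":0,"y":0,"z":0,"wx":0,"wy":0,"wz":0}]' 15
python3 -m handwheel '[{"claw":1,"x":0,"y":0,"z":0,"wx":0,"wy":0,"wz":0},{"claw":1,"x":0,"y":0,"z":0,"wx":0,"wy":0,"wz":0}]' 10
python3 -c "
from h import *;s=env.state();print(s['moment'].round(3))"
python3 -m handwheel '[{"claw":1,"x":0,"y":0,"z":0,"wx":0,"wy":0,"wz":0},{"claw":1,"x":0,"y":0,"z":0,"wx":0,"wy":0,"wz":0},{"claw":1,"x":0,"y":0,"z":0,"wx":0,"wy":0,"wz":0}]' 8
python3 -m handwheel '[{"claw":1,"x":0,"y":0,"z":0,"wx":0,"wy":0,"wz":0},{"claw":1,"x":0,"y":0,"z":0,"wx":0,"wy":0,"wz":0},{"claw":1,"x":0,"y":0,"z":0,"wx":0,"wy":0,"wz":0}]' 6
python3 -c "
from h import *;s=env.state();print(s['moment'].round(3))
c=shot('side');cv2.imwrite('pics/t13.png',cv2.resize(c['color'][60:260,200:400,::-1],(500,500)))"
```

```text
t: 30.08
ee_pos: [0.4055, -0.1333, 0.0276]
ee_rot: [0.73, 0.684, -0.0, -0.0]
contact_force: [0.2, -0.7, 0.3]
grip_width: 0.0637
t: 30.92
ee_pos: [0.4048, -0.1343, 0.2051]
ee_rot: [0.73, 0.683, -0.0, -0.0]
contact_force: [1.6, -0.1, -4.0]
grip_width: 0.0495
[ 0.293 -0.195  0.071]
t: 31.08
ee_pos: [0.4062, -0.135, 0.2046]
ee_rot: [0.73, 0.683, 0.001, 0.002]
contact_force: [0.3, -0.1, -3.1]
grip_width: 0.0498
t: 31.25
ee_pos: [0.4047, -0.1342, 0.202]
ee_rot: [0.73, 0.683, -0.001, -0.001]
contact_force: [-1.5, -1.1, -4.2]
grip_width: 0.0503
[ 0.042 -0.118  0.008]
t: 31.5
ee_pos: [0.4051, -0.134, 0.2026]
ee_rot: [0.73, 0.683, -0.0, -0.001]
contact_force: [0.5, 2.2, -3.3]
grip_width: 0.05
t: 31.75
ee_pos: [0.4056, -0.1344, 0.2033]
ee_rot: [0.73, 0.683, -0.0, 0.0]
contact_force: [0.1, 0.4, -3.9]
grip_width: 0.05
[-0.048 -0.021 -0.038]
```

View pics/t13.png

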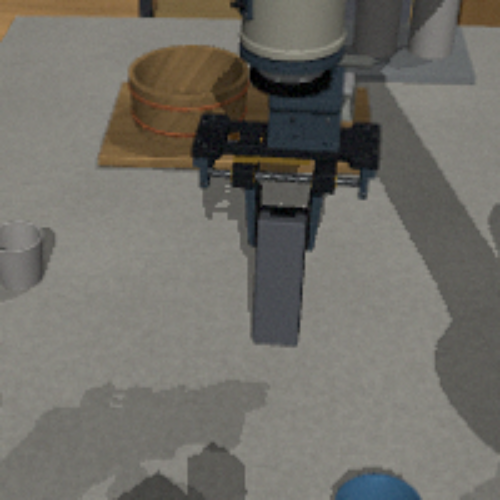

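The last view shows case B hanging vertical with a clear stub on top. I'll carry it to the other bay.

```bash

python3 -m handwheel '[{"claw":1,"x":0,"y":0,"z":0,"wx":0,"wy":0,"wz":0},{"claw":1,"x":0,"y":0,"z":0,"wx":0,"wy":0,"wz":0},{"claw":1,"x":0,"y":0,"z":-0.4,"wx":0,"wy":0,"wz":0},{"claw":1,"x":0,"y":0,"z":-0.8,"wx":0,"wy":0,"wz":0},{"claw":1,"x":0,"y":0,"z":-0.9,"wx":0,"wy":0,"wz":0},{"claw":1,"x":0.3,"y":0.1,"z":-0.5,"wx":0,"wy":0,"wz":0},{"claw":1,"x":0.7,"y":0.15,"z":0,"wx":0,"wy":0,"wz":0},{"claw":1,"x":0.9,"y":0.2,"z":0,"wx":0,"wy":0,"wz":0},{"claw":1,"x":0.9,"y":0.2,"z":0,"wx":0,"wy":0,"wz":0},{"claw":1,"x":0.9,"y":0.2,"z":0,"wx":0,"wy":0,"wz":0}]' 45
python3 -m handwheel '[{"claw":1,"x":0.9,"y":0.2,"z":0,"wx":0,"wy":0,"wz":0},{"claw":1,"x":0.9,"y":0.2,"z":0,"wx":0,"wy":0,"wz":0},{"claw":1,"x":0.9,"y":0.2,"z":0,"wx":0,"wy":0,"wz":0},{"claw":1,"x":0.9,"y":0.2,"z":0,"wx":0,"wy":0,"wz":0},{"claw":1,"x":0.9,"y":0.2,"z":0,"wx":0,"wy":0,"wz":0},{"claw":1,"x":0.9,"y":0.2,"z":0,"wx":0,"wy":0,"wz":0},{"claw":1,"x":0.9,"y":0.2,"z":0,"wx":0,"wy":0,"wz":0},{"claw":1,"x":0.5,"y":0.19,"z":0,"wx":0,"wy":0,"wz":0},{"claw":1,"x":0,"y":0,"z":0,"wx":0,"wy":0,"wz":0.65},{"claw":1,"x":0,"y":0,"z":0,"wx":0,"wy":0,"wz":1}]'
python3 -m handwheel '[{"claw":1,"x":0,"y":0,"z":0,"wx":0,"wy":0,"wz":1},{"claw":1,"x":0,"y":0,"z":0,"wx":0,"wy":0,"wz":1},{"claw":1,"x":0,"y":0,"z":0,"wx":0,"wy":0,"wz":1},{"claw":1,"x":0,"y":0,"z":0,"wx":0,"wy":0,"wz":1},{"claw":1,"x":0,"y":0,"z":0,"wx":0,"wy":0,"wz":1},{"claw":1,"x":0,"y":0,"z":0,"wx":0,"wy":0,"wz":1},{"claw":1,"x":0,"y":0,"z":0,"wx":0,"wy":0,"wz":1},{"claw":1,"x":0,"y":0,"z":0,"wx":0,"wy":0,"wz":1},{"claw":1,"x":0,"y":0,"z":0,"wx":0,"wy":0,"wz":0},{"claw":1,"x":0,"y":0,"z":0,"wx":0,"wy":0,"wz":0}]'
sed -e "s/gray=.*/gray=(cc['color'][:,:,0].astype(float)-cc['color'][:,:,2])/" -e "s/row<30/row<12/" tilt.py > tilt2.py
python3 ov.py x.png; python3 tilt2.py
```

```text
t: 32.63
ee_pos: [0.4494, 0.0126, 0.3076]
ee_rot: [0.731, 0.683, 0.0, 0.0]
contact_force: [0.6, -0.2, -3.2]
grip_width: 0.0495
t: 33.47
ee_pos: [0.5309, 0.2796, 0.3067]
ee_rot: [0.768, 0.64, -0.0, -0.0]
contact_force: [0.3, 0.1, -3.6]
grip_width: 0.0497
t: 34.3
ee_pos: [0.5308, 0.2782, 0.3072]
ee_rot: [0.915, 0.404, -0.0, -0.0]
contact_force: [0.4, 0.1, -3.5]
grip_width: 0.0498
[0.5307973  0.27817449 0.30721432] 0.8326428464253118 [-0.044  0.033  0.026]
stand xy 0.008252437743807711 -0.058228966208276764
model [[217.5, 244.0], [223.7, 276.1]]
[[212, 212, 212, 212, 212, 212, 212, 212, 212, 212, 212, 212, 212, 212, 212, 212, 212, 212, 212, 213, 212, 212, 212, 212, 212], [249, 250, 251, 252, 253, 254, 255, 256, 257, 258, 259, 260, 261, 262, 263, 264, 265, 266, 267, 268, 269, 270, 271, 272, 273]]
slope 0.005384615384613498 tilt 9.125450479801176
```

```bash
python3 - <<'E'
from h import *
c=shot('side')['color']
for r in range(235,312,5): print(r,' '.join('%d/%d'%(int(c[r,x].max()),int(c[r,x,0])-int(c[r,x,2])) for x in range(200,264,2)))
E
```

```text
235 137/6 143/10 138/8 136/9 136/9 145/7 69/-8 72/-7 75/-8 69/-7 74/-6 84/-10 73/-7 69/-6 71/-2 68/-3 69/-7 48/-1 48/-17 68/-19 50/-12 50/-14 55/-14 53/-18 58/-21 54/-18 56/-17 60/-21 55/-16 52/-16 52/-17 84/-2
240 138/6 143/9 138/7 140/9 146/8 149/8 69/-3 73/-5 66/-6 69/-8 70/-5 72/-10 73/-5 81/-7 107/-9 83/-9 81/-6 73/-6 51/-17 58/-21 54/-17 51/-15 57/-18 43/-10 46/-12 55/-16 51/-20 50/-14 96/7 101/7 93/4 142/9
245 145/8 139/7 141/9 144/7 137/7 148/11 82/-1 70/-9 73/-9 71/-11 70/-11 72/-8 71/-4 74/-4 89/-8 72/-4 72/-8 71/-4 46/-9 58/-21 52/-21 39/-9 64/-20 54/-12 53/-18 47/-17 52/-20 44/-14 100/8 97/4 138/9 142/6
250 146/8 144/13 145/6 150/10 143/8 144/9 96/0 69/-8 69/-11 69/-5 72/-6 72/-7 69/-4 67/-6 84/-8 73/-3 73/-8 64/-3 61/-4 52/-12 51/-19 51/-14 51/-16 51/-17 66/-4 98/9 101/7 98/5 96/7 98/5 136/8 99/7
255 143/7 147/9 148/9 144/9 143/8 147/7 101/2 67/-7 70/-7 66/-6 67/-5 71/-5 76/-7 72/-9 84/-8 79/-7 70/-2 67/-3 68/-5 55/-14 40/-6 7/-6 11/7 5/-4 99/7 99/8 99/7 101/7 97/7 97/2 93/7 98/7
260 142/6 141/8 147/8 149/7 151/7 148/9 113/6 69/-4 69/-5 68/-6 73/-7 72/-7 73/-7 72/-4 81/-
[... 1494 characters left out ...]
129/60 125/59 127/61 132/65 124/64 122/64 114/55
300 140/7 148/7 146/14 140/65 136/65 117/56 111/53 129/59 132/61 135/66 137/66 139/66 133/63 131/61 91/28 75/2 109/50 127/60 125/61 130/62 130/61 121/61 129/62 135/65 132/62 129/58 134/65 141/67 118/56 88/43 86/43 88/42
305 139/7 115/58 146/70 125/58 88/46 103/44 129/61 146/70 145/70 140/65 133/64 137/68 135/69 141/68 142/71 134/65 126/60 127/59 125/63 128/64 123/56 113/53 106/52 104/51 105/51 95/47 67/33 72/34 67/32 76/39 72/32 58/31
310 136/9 137/3 118/30 112/54 118/57 120/56 76/35 81/37 105/49 123/59 121/56 143/69 138/65 131/67 122/58 121/56 123/59 120/60 109/53 108/51 106/50 92/44 65/37 62/34 70/32 65/33 65/29 69/37 57/33 71/51 68/63 77/56
```

The rows show clean case edges. I'll fit offset, drop and tilt to them.

```bash
cat > fitc.py <<'E'
from h import *
import json,sys
D=json.loads(sys.argv[1])  # [leftbottom, lowest, rightbottom, leftedge, ridge, rightedge]
st=env.state();p=st['ee_pos'];M=R.from_quat(st['ee_rot']).as_matrix();g=p+M[:,2]*.006;cc=shot('side')
C=[(.02,.025),(.02,-.025),(-.02,-.025)]
def res(q):
    a,b,L,t=q; Q=M@R.from_euler('y',t).as_matrix(); r=[]
    W=lambda c,z:proj(cc,g+M@[a,b,0]+Q@[c[0],c[1],z])[0]
    for i in range(3):
        r+=list(W(C[i],L)-D[i]); u,v=W(C[i],L),W(C[i],L-.1); d=(v-u)/np.linalg.norm(v-u); e=np.array(D[3+i])-u; r.append(d[0]*e[1]-d[1]*e[0])
    r.append(b/.002*1.0); return r
s=least_squares(res,[0,0,.125,0]);a,b,L,t=s.x
print('off x %.4f y %.4f L %.4f tilt %.1f'%(a,b,L,np.degrees(t)),np.round(s.fun,1)); print('bottom z',g[2]-L)
E
python3 fitc.py '[[213.5,286],[231,300.5],[245.5,292],[211.5,242],[228.5,250],[247.5,257]]'
```

```text
off x 0.0087 y 0.0006 L 0.1306 tilt 7.1 [-0.1 -0.5  0.5 -1.4  1.5 -0.4  1.4 -0.9 -0.4  0.3]
bottom z 0.17069043896242075
```

```bash

python3 -m handwheel '[{"claw":1,"x":-0.4,"y":-0.08,"z":0,"wx":0,"wy":0,"wz":0.06},{"claw":1,"x":0,"y":0,"z":0,"wx":0,"wy":-0.9,"wz":0},{"claw":1,"x":0,"y":0,"z":0,"wx":0,"wy":-0.85,"wz":0},{"claw":1,"x":0,"y":0,"z":0.5,"wx":0,"wy":0,"wz":0},{"claw":1,"x":0,"y":0,"z":0.3,"wx":0,"wy":0,"wz":0},{"claw":1,"x":0,"y":0,"z":0,"wx":0,"wy":0,"wz":0},{"claw":1,"x":0,"y":0,"z":0,"wx":0,"wy":0,"wz":0}]'
python3 ov.py x.png
python3 - <<'E'
from h import *
c=shot('side')['color']
for r in range(260,335,5): print(r,' '.join('%d/%d'%(int(c[r,x].max()),int(c[r,x,0])-int(c[r,x,2])) for x in range(204,268,2)))
E
```

```text
t: 35.13
ee_pos: [0.515, 0.2656, 0.2755]
ee_rot: [0.914, 0.401, -0.056, 0.024]
contact_force: [1.1, -0.2, -3.2]
grip_width: 0.0497
[0.51495702 0.26562279 0.27553294] 0.8267385448067794 [ 0.027 -0.114  0.028]
stand xy -0.011706144113576358 -0.05504861033210086
260 149/9 148/8 149/9 150/9 149/6 146/7 144/10 142/9 149/10 141/6 148/11 154/12 70/-4 66/-5 70/-4 67/-11 69/-9 69/-6 69/-6 83/-10 72/-5 73/-6 66/-5 58/-11 63/-21 51/-13 15/-4 10/-1 69/2 105/4 99/8 94/3
265 146/5 147/8 150/13 152/11 148/10 145/8 152/11 151/12 146/10 150/8 144/6 143/9 115/2 66/-7 67/-4 72/-12 67/-5 65/-9 71/-9 86/-8 74/-7 71/-6 67/-5 69/-8 66/-5 38/-5 11/3 11/6 52/2 108/6 97/5 97/7
270 146/9 153/10 152/11 150/7 149/8 148/10 148/11 150/6 150/9 151/9 142/7 149/8 152/10 66/-7 67/-7 64/-3 59/-5 64/-9 64/-8 76/-8 76/-6 73/-7 70/-6 73/-5 67/-6 47/0 18/-4 20/3 9/-4 94/47 98/48 106/15
275 146/11 148/11 146/9 148/9 147/10 148/6 149/5 150/7 147/10 139/9 105/6 105/6 99/4 80/-5 66/-8 69/-9 70/-4 70/-7 69/-8 68/-7 80/-7 72/-8 70/-11 67/-6 70/-6 70/-3 13/-11 14/12 11/-6 67/34 63/33 102/49
280 149/9 143/6 147/12 146/9 154/9 152/
[... 1567 characters left out ...]
 74/35 68/31 65/36 70/32 62/38 72/48 77/55 79/55 83/60 69/54 68/56 67/47 68/43
320 138/7 138/7 139/7 142/10 127/9 111/58 107/55 121/58 107/51 70/34 101/47 113/55 121/60 122/57 117/58 116/55 118/58 87/42 77/38 75/38 71/48 74/50 73/57 86/56 82/54 63/52 75/46 68/44 71/47 66/44 63/51 83/51
325 149/8 141/5 144/8 130/7 119/6 107/-4 110/-6 98/40 106/55 123/59 125/57 71/31 67/35 101/53 119/57 122/58 97/55 68/44 74/51 73/60 89/66 72/53 73/42 69/49 64/46 73/46 64/49 67/47 83/49 106/50 107/54 105/52
330 116/6 118/6 119/6 118/9 119/7 118/7 111/-4 96/-2 84/-2 106/23 114/57 122/59 120/53 83/41 70/30 75/31 64/55 98/67 70/54 73/49 71/54 72/48 72/47 68/44 66/47 89/50 120/54 105/51 109/50 107/49 108/52 108/49
```

```bash
python3 fitc.py '[[232.3,287],[247.5,301.3],[261.5,293],[227.7,263],[243,265],[260.5,266]]'; python3 -c "
from h import *;M=R.from_quat(env.state()['ee_rot']).as_matrix();print(M.round(3).tolist())"
```

```text
off x 0.0074 y 0.0008 L 0.1321 tilt 8.0 [-1.2  0.2  0.2 -0.5  1.6  0.1  1.4 -1.7 -1.   0.4]
bottom z 0.13860650567626898
[[0.673, 0.735, -0.081], [0.73, -0.678, -0.089], [-0.12, 0.001, -0.993]]
```

Net tilt is about 1°, with the bottom at about 0.139. I'll lower it gently.

```bash

python3 -m handwheel '[{"claw":1,"x":0,"y":0,"z":0.3,"wx":0,"wy":0,"wz":0},{"claw":1,"x":0,"y":0,"z":0.3,"wx":0,"wy":0,"wz":0},{"claw":1,"x":0,"y":0,"z":0.1,"wx":0,"wy":0,"wz":0},{"claw":1,"x":0,"y":0,"z":0,"wx":0,"wy":0,"wz":0}]'
python3 -m handwheel '[{"claw":1,"x":0,"y":0,"z":0.05,"wx":0,"wy":0,"wz":0},{"claw":1,"x":0,"y":0,"z":0,"wx":0,"wy":0,"wz":0}]'
python3 -m handwheel '[{"claw":1,"x":0,"y":0,"z":0.05,"wx":0,"wy":0,"wz":0},{"claw":1,"x":0,"y":0,"z":0,"wx":0,"wy":0,"wz":0}]'
python3 -m handwheel '[{"claw":1,"x":0,"y":0,"z":0.05,"wx":0,"wy":0,"wz":0},{"claw":1,"x":0,"y":0,"z":0,"wx":0,"wy":0,"wz":0}]'
```

```text
t: 35.67
ee_pos: [0.5125, 0.263, 0.2475]
ee_rot: [0.914, 0.401, -0.056, 0.025]
contact_force: [0.0, -0.8, -2.6]
grip_width: 0.05
t: 35.83
ee_pos: [0.5129, 0.2631, 0.2464]
ee_rot: [0.914, 0.401, -0.055, 0.025]
contact_force: [-0.5, -0.9, -3.0]
grip_width: 0.0498
t: 36.0
ee_pos: [0.5126, 0.2629, 0.244]
ee_rot: [0.914, 0.401, -0.056, 0.025]
contact_force: [-0.0, -0.1, -3.6]
grip_width: 0.0496
t: 36.17
ee_pos: [0.5122, 0.2626, 0.2417]
ee_rot: [0.914, 0.401, -0.056, 0.024]
contact_force: [-0.4, 0.8, -3.9]
grip_width: 0.0499
```

```bash

python3 -m handwheel '[{"claw":1,"x":0,"y":0,"z":0.05,"wx":0,"wy":0,"wz":0},{"claw":1,"x":0,"y":0,"z":0,"wx":0,"wy":0,"wz":0}]'
python3 -m handwheel '[{"claw":1,"x":0,"y":0,"z":0.04,"wx":0,"wy":0,"wz":0},{"claw":1,"x":0,"y":0,"z":0,"wx":0,"wy":0,"wz":0}]'
python3 -m handwheel '[{"claw":1,"x":0,"y":0,"z":0.03,"wx":0,"wy":0,"wz":0},{"claw":1,"x":0,"y":0,"z":0,"wx":0,"wy":0,"wz":0}]'
```

```text
t: 36.33
ee_pos: [0.512, 0.2624, 0.2396]
ee_rot: [0.914, 0.401, -0.056, 0.025]
contact_force: [-0.2, 0.3, -3.8]
grip_width: 0.0496
t: 36.5
ee_pos: [0.5121, 0.2623, 0.2384]
ee_rot: [0.914, 0.401, -0.056, 0.025]
contact_force: [0.3, 0.3, -2.6]
grip_width: 0.0498
t: 36.67
ee_pos: [0.5121, 0.2623, 0.2383]
ee_rot: [0.914, 0.401, -0.055, 0.025]
contact_force: [-3.1, -0.6, 14.0]
grip_width: 0.0494
```

```bash

python3 -m handwheel '[{"claw":1,"x":0,"y":0,"z":-0.03,"wx":0,"wy":0,"wz":0},{"claw":1,"x":0,"y":0,"z":0,"wx":0,"wy":0,"wz":0},{"claw":0.35,"x":0,"y":0,"z":0,"wx":0,"wy":0,"wz":0},{"claw":0.35,"x":0,"y":0,"z":0,"wx":0,"wy":0,"wz":0},{"claw":0.35,"x":0,"y":0,"z":0,"wx":0,"wy":0,"wz":0},{"claw":0.35,"x":0,"y":0,"z":-0.3,"wx":0,"wy":0,"wz":0},{"claw":0.35,"x":0,"y":0,"z":-0.8,"wx":0,"wy":0,"wz":0},{"claw":0.35,"x":0,"y":0,"z":-0.8,"wx":0,"wy":0.85,"wz":0},{"claw":0.35,"x":0,"y":0,"z":0,"wx":0,"wy":0.9,"wz":0},{"claw":0.35,"x":0,"y":0,"z":0,"wx":0,"wy":0,"wz":0}]'
python3 -m handwheel '[{"claw":0.2,"x":-0.4,"y":0.6,"z":0,"wx":0,"wy":0,"wz":0},{"claw":0.2,"x":-0.4,"y":0.8,"z":0,"wx":0,"wy":0,"wz":0},{"claw":0.2,"x":-0.4,"y":0.8,"z":0,"wx":0,"wy":0,"wz":0},{"claw":0.2,"x":-0.6,"y":0.8,"z":0,"wx":0,"wy":0,"wz":0},{"claw":0.2,"x":-0.6,"y":0.8,"z":0,"wx":0,"wy":0,"wz":0},{"claw":0.2,"x":-0.6,"y":0.8,"z":0,"wx":0,"wy":0,"wz":0},{"claw":0.2,"x":-0.6,"y":0.8,"z":0,"wx":0,"wy":0,"wz":0},{"claw":0.2,"x":-0.6,"y":0.8,"z":0,"wx":0,"wy":0,"wz":0},{"claw":0.2,"x":-0.6,"y":0.8,"z":0,"wx":0,"wy":0,"wz":0},{"claw":0.2,"x":0,"y":0,"z":0,"wx":0,"wy":0,"wz":0}]'
python3 - <<'E'
from h import *
s=shot('side');c=shot('top');m=np.load('m.npz')
o=[];S=m['S']
for cc,(u,v,w,h) in((c,(100,90,300,180)),(s,(160,160,200,260))):
    im=cc['color'][:,:,::-1].copy(); poly(im,cc,box(S,.15,.22,.11),(255,0,0),True)
    o.append(im[v:v+h,u:u+w])
cv=np.zeros((520,800,3),np.uint8);cv[:240,:400]=cv2.resize(o[0],(400,240));cv[:,400:]=cv2.resize(o[1],(400,520))
cv[250:520,40:400]=cv2.resize(s['color'][:,:,::-1],(360,270))
cv2.imwrite('pics/t14.png',cv)
E
```

```text
t: 37.5
ee_pos: [0.5185, 0.269, 0.3159]
ee_rot: [0.916, 0.401, 0.003, -0.0]
contact_force: [0.8, -0.6, 0.0]
grip_width: 0.0592
t: 38.33
ee_pos: [0.5944, -0.0681, 0.3122]
ee_rot: [0.917, 0.399, -0.002, 0.0]
contact_force: [0.2, -1.3, -0.4]
grip_width: 0.0725
```

View pics/t14.png

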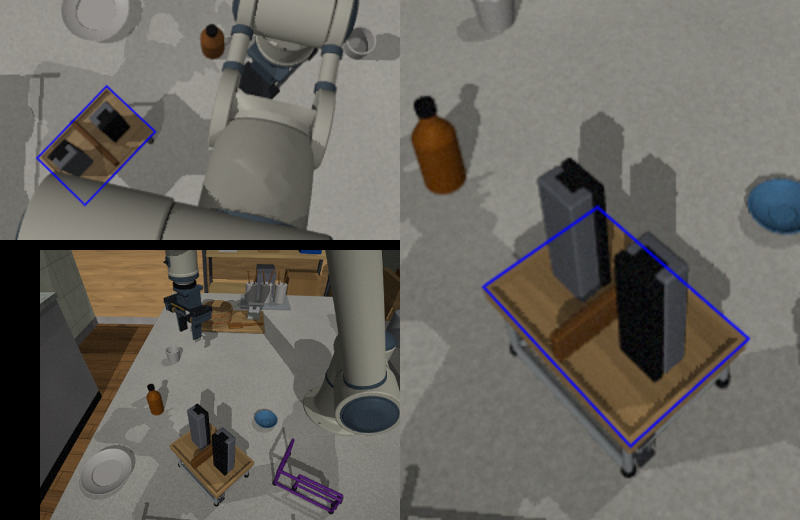

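```bash
python3 -c "
from plant import hand_in;print(hand_in())"
```

```text
the job is handed in; nothing more can be done
None
```

The job is done and handed in at about 38 s, with nothing touching the robot.

- **Leg and tray:** I pushed the prop leg out until it met its stop, where the wrist force rose to about 70 N. I then set the tray on the stand. In both cameras it still matched its target outline after both cases were in.
- **Cases:** Only two were in the scene. The wrist moment showed one heavy towards +y and the other heavy towards −y, with balance points about 38 and 46 mm off centre. I hung each from its light end and stood it heavy end down, one in each bay. The last picture shows both upright.
- **Bystanders:** The bottle and teacup look unmoved in the last picture; I did not measure their positions.

**What went less smoothly:** The first case had slipped lower in the grip than I assumed. It touched the tray early with about 63 N and tilted about 6°. I lifted it off, corrected the tilt and set it down again. Before release the tilt measured about 1° for each case.

**Not measured:** I did not measure the final leg angle; I judged it from the stop contact and the pictures.

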